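# Pack up the coin display case

### The arm

A 6-joint arm with a two-finger parallel gripper is mounted at the origin on the work surface. World frame = base frame: x ahead of the robot, y to its left, z up, the work surface at z = 0. Lengths are in m, angles in rad, forces in N, time in s.
With the tool pointing down it reaches from about 0.4 to 0.825 m from the base axis. Payload 7 kg.
Tool frame: the origin (TCP) lies between the finger pads; the fingertips stand 25 mm ahead of it and the grasp point (between the pads) lies 6 mm ahead of it (arm.tip_extent is the z of the fingertips in the tool frame, in m); z points along the fingers, x is the direction in which the jaws open and shut, and the axes are right-handed (so a half turn about z gives the same grasp; the last joint's range is limited). The gripper opens to 88 mm and grips with 3 to 60 N. Pads are 19 mm wide; open, the fingers measure 130 mm over their backs; the gripper's body (78 mm by 193 mm) begins 47 mm behind the grasp point.
Start: joints at [1.579, 0.359, 0.012, 0, -1.224, -0.288], TCP at [0.186, 0.649, 0.252] pointing down, gripper open.
Joint ranges: [-3.07, 3.07], [-1.43, 2.12], [-1.02, 1.25], [-3.03, 1.67], [-3.05, -0], [-3.03, 3.03]. Speed limits (rad/s): [2.39, 2.39, 3.01, 3.14, 3.14, 3.14].

### API

Orientations are given as [roll, pitch, yaw] about the fixed x, y, z axes, in that order (R = Rz(yaw) Ry(pitch) Rx(roll)).
In Python, from station import monitor, grab_frame, job_done, arm gives the robot as it stands.
- The arm moves only by the shell command python3 -m jog 'ROWS' [FORCE]. ROWS is JSON, a list that holds one entry, the list of rows, each a list of 7 numbers: the shift along the world's x, y, z in m, then the turn, a rotation vector about the world's x, y, z in rad, then the opening, from 0 (shut) to 1 (fully open). In form: [[[dx, dy, dz, ax, ay, az, claw], ...]]. A call has 1 to 20 rows; each row shifts and turns the commanded pose from where the row before left it; what a row does not reach is not made up. A row lasts 1/8 s, in which the tool goes at most 62.5 mm and 10.7 degrees, less where a joint would pass 70% of its speed; a pose out of reach is approached as far as the arm can. A call is refused whole if a number of a shift passes 0.0625 or a number of a turn 0.188, either way. A call with a gripper value outside its range is refused whole. The fingers move at their own pace and stop on an object; FORCE is the grip in N (left out, the last holds). Time passes only in rows, so rows that do not move let the fingers close. It gives the time, the measured TCP pose, the force and the opening at its end, in the units of the state.
- monitor.get_state(): the state, without advancing time (a new reading comes with each control period).
- grab_frame(name): name is "side" or "top" or "wrist"; returns a dict with "pixels" (480x640x3 uint8, red, green, blue), "K" (3x3 intrinsics, pixels), "view" (4x4, takes a point from world to camera coordinates); the wrist camera has in their place "hand_eye" (4x4, takes a point from camera to tool coordinates, whose origin is the TCP and whose axes are the tool frame's). Camera axes: x right, y down, z forward; pixel columns grow to the right and rows downward; lengths in m; the calibration is good to about 2 mm. A picture is of the moment at which its call begins: read the wrist's pose just before it. There is no depth.
- job_done(): hands the job in, once; it reports no verdict.
The state is a dict: "t": time; "q": joint angles; "qd": joint speeds; "joint_efforts": joint torques, N m; "eef_pos": TCP position; "ee_rot": TCP orientation; "force": force on the tool from outside, world axes, zero at the start; "moment": the same for the moment, N m; "width": finger opening in m.
Only numpy, scipy, OpenCV 4.12 (cv2) and the standard library are available. Lean on these libraries where they do the work, as an engineer would, in place of code of your own. Each camera call takes 0.05 s, during which the arm holds its last target.

### The job

Pack up this coin stall's display case: throw every crumpled paper ball, in the case or on the table, into the waste bin, and lay the boxed coin sets from the table flat on the red bed inside the case. Then swing the lid fully shut, and only after that turn both turnbuttons on the case's ledge so that they point straight across the lid's edge and lock it. Leave the mug and the steel beaker standing where they are.

Things in the scene. Friction and masses are not known exactly. Their poses are not given: they have to be found in the camera images.
- case: Fixed shallow black case with a red bed. Tray 260 (x) x 220 (y) x 42 mm high, walls 10 mm; bed top 8 mm above the table. Origin: centre of the tray's underside on the table; z up. Lid hinge along its +y side; along its -y side a solid ledge 42 mm high, y -110 to -165 mm, carries two turnbuttons. Turned up to 0.25 rad from the world's axes.
- lid (a joint): Lid angle: 0 fully shut (level), grows as it opens; starts open at 1.65 to 1.85. Clear panel in an aluminium frame, 260 x 220 x 8 mm, 0.25 kg, stiff hinge: stays where left, about 4 N at the free edge moves it. Shut, its top is 50 mm above the table. It cannot shut on a paper ball nor on sets laid one on another.
- lid_hinge (a point): Middle of the lid's hinge line, which runs along the case's x: at (0, 110, 46) mm in the case's frame.
- lid_edge (a point): Middle of the lid's free edge (moves with the lid), 220 mm from the hinge line.
- button_near (a joint): Turnbutton nearer the robot, vertical pivot. 0: straight across the lid's edge (locked, case +y); positive anticlockwise from above; range -2 to 2, stays where left; starts 1.35 to 1.8 (along case -x, clear of the lid). Aluminium bar 24 wide, 55 mm from pivot to tip, underside 51.5 mm above the table; on it a fin 10 thick, from 10 mm behind the pivot to 50 ahead, its top 81.5 mm above the table.
- button_far (a joint): The same for the other turnbutton, farther from the robot: 0 locked, starts at -1.8 to -1.35 (pointing along the case's +x, clear of the lid).
- pivot_near (a point): Point on the near turnbutton's pivot axis at mid-height of its fin: (-75, -140, 75.5) mm in the case's frame.
- pivot_far (a point): The same for the far turnbutton: (75, -140, 75.5) mm in the case's frame.
- tip_near (a point): Top of the near turnbutton's fin at its pointing end, 50 mm from the pivot axis.
- tip_far (a point): Top of the far turnbutton's fin at its pointing end, 50 mm from the pivot axis.
- bin: Grey open-topped waste bin, fixed, 180 x 180 x 120 mm high, walls 6 mm. Origin: centre of its underside on the table; z up.
- ball_a: Crumpled ball of packing paper, starts on the red bed of the case, squashed and faceted, about 58 mm across and 46 mm high, 30 g. Origin: its centre, 22 mm above its flat underside. May be absent.
- ball_b: Crumpled ball of packing paper, starts on the red bed of the case, squashed and faceted, about 58 mm across and 46 mm high, 30 g. Origin: its centre, 22 mm above its flat underside. May be absent.
- ball_c: Crumpled ball of packing paper, starts on the red bed of the case, squashed and faceted, about 58 mm across and 46 mm high, 30 g. Origin: its centre, 22 mm above its flat underside. May be absent.
- ball_d: Crumpled ball of packing paper, starts on the table, squashed and faceted, about 58 mm across and 46 mm high, 30 g. Origin: its centre, 22 mm above its flat underside. May be absent.
- set_a: Boxed coin set: flat grey box 55 (its x) x 100 (its y) x 24 mm high with two coins on its white top, 150 g, starts on the table to the right of the case. Origin: centre of its underside; z up. May be absent.
- set_b: Boxed coin set: flat grey box 55 (its x) x 100 (its y) x 24 mm high with two coins on its white top, 150 g, starts on the table to the right of the case. Origin: centre of its underside; z up. May be absent.
- mug: Bystander: blue mug, 84 mm across and 85 mm high, beyond the case's lid on the left. Origin: centre of its underside, z up.
- beaker: Bystander: steel beaker, 74 mm across and 100 mm high, beyond the case's lid on the left. Origin: centre of its underside, z up.
Mind the look-alikes: they are no part of the job. What is shaped like the ball_d but brown is not meant.

How it is judged:
By the outcome, as a careful person would: the job done as asked, in the order asked, and still so for the second after the job is handed in, with the robot touching nothing.
Of ball_a, ball_b, ball_c, ball_d only 3 to 4 are there at a start; the rules pass over those that are not, and their reading is None.
Of set_a, set_b only 1 to 2 are there at a start; the rules pass over those that are not, and their reading is None.
At some moment in a run one of ball_a, ball_b, ball_c, set_a, set_b may be knocked a few centimetres aside while the robot is not near it.
Once in a run the grip may slacken for a moment while it holds something.
It also fails if it takes over 210 s, if anything falls off the work surface, if the arm or the gripper's body presses on something with over 40 N, if the wrist force passes 120 N, or if a joint passes its speed limit or range.

## Working session

There is one attempt and no reset: what is moved stays moved. The work goes in short steps, Python scripts to look and compute and a shell command to move; the robot and the scene stay as the last step left them, time stands still between calls to the robot, and variables do not carry over. Pictures are saved under pics/ and viewed, and the job is handed in when it is done.

```bash
ls; mkdir -p pics
cat > h.py <<'E'
import numpy as np, cv2
from station import monitor, grab_frame, arm
def snap(name,fn):
    s=monitor.get_state(); f=grab_frame(name)
    cv2.imwrite('pics/'+fn,cv2.cvtColor(np.asarray(f['pixels']),cv2.COLOR_RGB2BGR))
    return s,f
E
python3 - <<'E'
from h import *
print(monitor.get_state())
for n in ['side','top','wrist']:
    s,f=snap(n,n+'0.png'); 
    print(n,f['K'],f.get('view'),f.get('hand_eye'))
E
```

```text
pics
{'t': 0.0, 'q': array([ 1.57906901e+00,  3.59335317e-01,  1.10974328e-02, -3.20797146e-04,
       -1.22410775e+00, -2.88103609e-01]), 'qd': array([-0.00028629,  0.00049074, -0.0007528 ,  0.00017716, -0.00022503,
       -0.0015079 ]), 'joint_efforts': array([-6.83139187e-04, -5.82720852e+01,  2.93073517e+01,  6.99724406e+00,
        7.07796498e-03, -1.50551791e-04]), 'eef_pos': array([0.18633655, 0.64832223, 0.25067809]), 'ee_rot': array([-3.14144155e+00, -1.57114669e-03, -1.85073661e+00]), 'force': array([ 0.79718495,  0.62933557, -0.35087432]), 'moment': array([0.01817066, 0.03124226, 0.01065009]), 'width': 0.08765976518522911}
side [[487.08723805   0.         318.93794792]
 [  0.         487.08723805 237.8895889 ]
 [  0.           0.           1.        ]] [[ 0.97963872 -0.2006137  -0.00788123 -0.52503221]
 [-0.10895757 -0.49827119 -0.8601477   0.14062423]
 [ 0.16863042  0.84349272 -0.50998413  0.96706092]
 [ 0.          0.          0.          1.        ]] None
top [[518.01772447   0.         323.3644416 ]
 [  0.         518.01772447 239.29350585]
 [  0.           0.           1.        ]] [[ 1.26503902e-01 -9.91965884e-01 -6.68794165e-04 -2.36441480e-02]
 [-9.68781736e-01 -1.23402294e-01 -2.15020514e-01  5.35811207e-01]
 [ 2.13210483e-01  2.78488496e-02 -9.76609303e-01  1.04223672e+00]
 [ 0.00000000e+00  0.00000000e+00  0.00000000e+00  1.00000000e+00]] None
wrist [[372.05321944   0.         321.6394074 ]
 [  0.         372.05321944 242.19652313]
 [  0.           0.           1.        ]] None [[ 9.99999307e-01 -1.17216832e-03  1.10322100e-04 -1.16411793e-03]
 [ 1.10516801e-03  9.66866501e-01  2.55280137e-01 -6.87180606e-02]
 [-4.05898032e-04 -2.55279838e-01  9.66867126e-01 -1.34510868e-01]
 [ 0.00000000e+00  0.00000000e+00  0.00000000e+00  1.00000000e+00]]
```

View pics/top0.png

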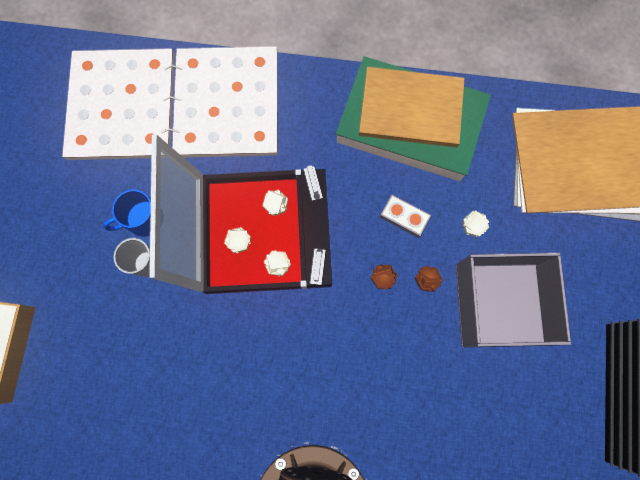

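View pics/side0.png

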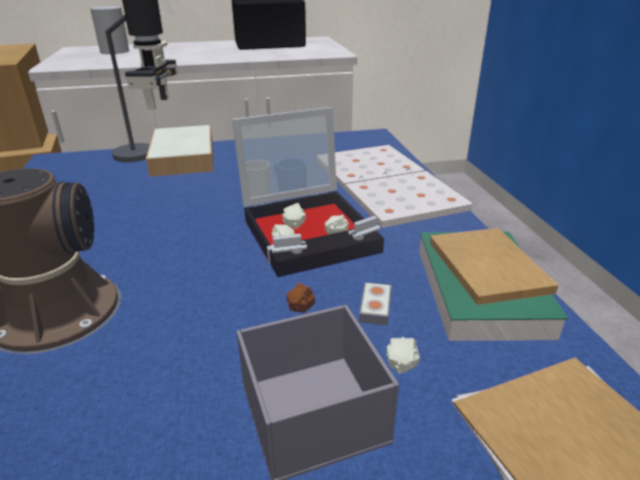

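View pics/wrist0.png

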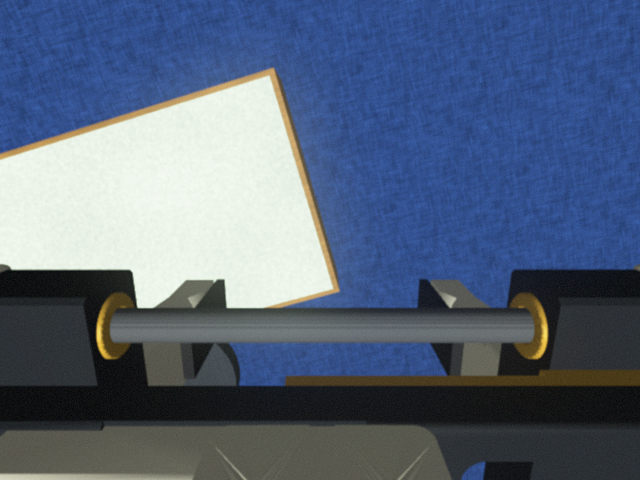

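```bash
cat >> h.py <<'E'
def ray(f,s,u,v):
    K=np.asarray(f['K'],float); d=np.linalg.inv(K)@np.array([u,v,1.])
    if f.get('view') is not None:
        V=np.asarray(f['view']); R=V[:3,:3]; return -R.T@V[:3,3], R.T@d
    from scipy.spatial.transform import Rotation as Ro
    T=np.eye(4); T[:3,:3]=Ro.from_euler('xyz',s['ee_rot']).as_matrix(); T[:3,3]=s['eef_pos']
    M=T@np.asarray(f['hand_eye']); return M[:3,3], M[:3,:3]@d
def onz(f,s,u,v,z):
    o,d=ray(f,s,u,v); return o+d*(z-o[2])/d[2]
def proj(f,s,p):
    V=np.asarray(f['view']); c=V[:3,:3]@np.asarray(p)+V[:3,3]; k=np.asarray(f['K'])@c; return k[:2]/k[2]
def blobs(mask,mn=60):
    n,l,st,c=cv2.connectedComponentsWithStats(mask.astype(np.uint8))
    return [(c[i].round(1),st[i]) for i in range(1,n) if st[i][4]>=mn]
E
python3 - <<'E'
from h import *
s,f=snap('top','top1.png'); im=np.asarray(f['pixels']).astype(int)
r,g,b=im[...,0],im[...,1],im[...,2]
white=(r>170)&(g>170)&(b>140)
for c,st in blobs(white): print('white',c,st,onz(f,s,c[0],c[1],.03).round(3),onz(f,s,c[0],c[1],.022).round(3))
red=(r>150)&(g<60)&(b<60)
for c,st in blobs(red,300): print('red',c,st)
k=red.astype(np.uint8); k=cv2.morphologyEx(k,cv2.MORPH_CLOSE,np.ones((31,31)))
cs,_=cv2.findContours(k,0,2); c=max(cs,key=cv2.contourArea)
print('rect',cv2.minAreaRect(c)); 
for p in cv2.approxPolyDP(c,8,True)[:,0]: print(p,onz(f,s,*p,.042).round(3),onz(f,s,*p,.008).round(3))
v=cv2.resize(cv2.cvtColor(im[130:310,110:350].astype(np.uint8),cv2.COLOR_RGB2BGR),(800,600),interpolation=cv2.INTER_CUBIC);cv2.imwrite('pics/c1.png',v)
v=cv2.resize(cv2.cvtColor(im[180:360,360:600].astype(np.uint8),cv2.COLOR_RGB2BGR),(800,600),interpolation=cv2.INTER_CUBIC);cv2.imwrite('pics/c2.png',v)
E
```

```text
white [171.2 106.3] [   63    38   228   240 21587] [0.808 0.434 0.03 ] [0.812 0.437 0.022]
white [530.2 110.1] [517 108  37   5 102] [ 0.904 -0.39   0.03 ] [ 0.908 -0.392  0.022]
white [312.2 180.9] [304 166  19  34 299] [0.67  0.087 0.03 ] [0.673 0.087 0.022]
white [519.3 192.1] [515 166  11  46 229] [ 0.702 -0.374  0.03 ] [ 0.705 -0.376  0.022]
white [274.  201.8] [263 190  25  25 410] [0.611 0.164 0.03 ] [0.613 0.165 0.022]
white [405.5 214.4] [382 196  48  38 736] [ 0.619 -0.127  0.03 ] [ 0.622 -0.128  0.022]
white [610.9 210.5] [568 207  72   6 253] [ 0.685 -0.576  0.03 ] [ 0.688 -0.58   0.022]
white [475.9 223.1] [464 211  25  25 451] [ 0.619 -0.282  0.03 ] [ 0.621 -0.285  0.022]
white [626.6 215.7] [611 214  29   5  90] [ 0.678 -0.61   0.03 ] [ 0.681 -0.615  0.022]
white [237.  239.5] [225 228  25  25 453] [0.516 0.232 0.03 ] [0.518 0.233 0.022]
white [317.2 266.9] [310 249  15  36 346] [0.479 0.051 0.03 ] [0.48  0.051 0.022]
white [276.8 262.6] [264 251  26  24 469] [0.477 0.138 0.03 ] [0.478 0.139 0.022]
white [  5.2 327.1] [  0 304  17  67 583] [0.269 0.685 0.03 ] [0.268 0.69  0.022]
white [490.8 327.3] [478 306  31  36 483] [ 0.397 -0.328  0.03 ] [ 0.398 -0.33   0.022]
white [280.1 464. ] [275 459  11  11  88] [0.076 0.073 0.03 ] [0.074 0.073 0.022]
white [353.1 473.5] [348 468  11  12  86] [ 0.076 -0.074  0.03 ] [ 0.075 -0.074  0.022]
red [252.  232.5] [ 210  180   91  107 7465]
rect ((252.9864501953125, 232.71493530273438), (102.64559936523438, 90.84944152832031), 87.27368927001953)
[295 180] [0.663 0.124 0.042] [0.675 0.127 0.008]
[210 184] [0.63  0.309 0.042] [0.641 0.318 0.008]
[211 286] [0.408 0.268 0.042] [0.411 0.276 0.008]
[299 281] [0.442 0.085 0.042] [0.446 0.087 0.008]
```

View pics/c1.png

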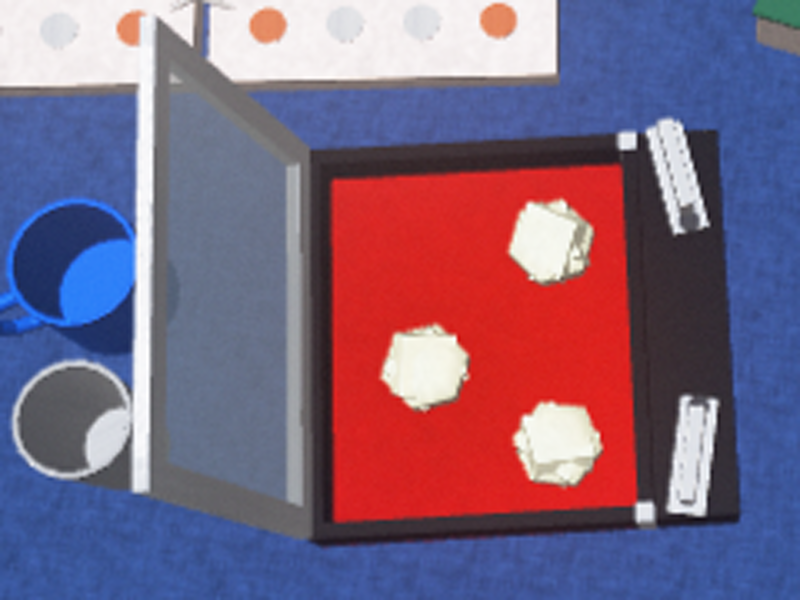

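View pics/c2.png

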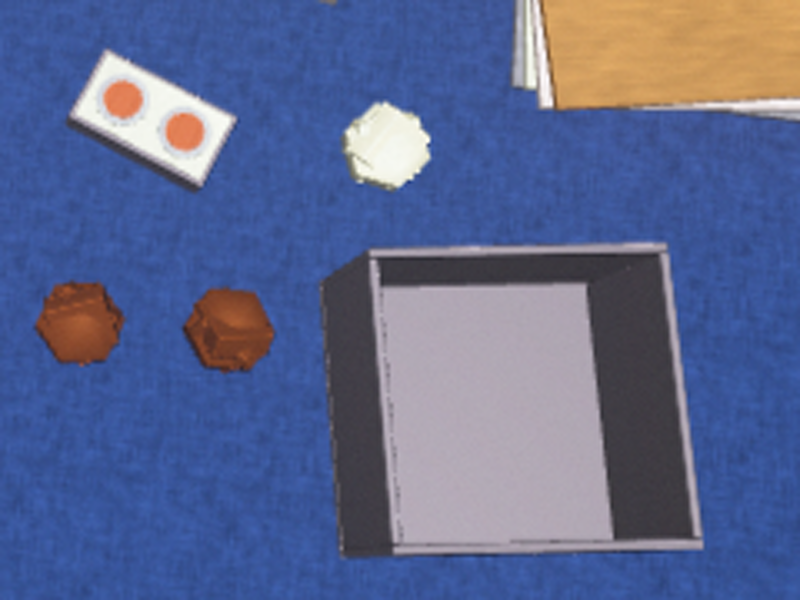

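Run:
```python
from h import *
s,f=snap('top','top2.png'); V=np.asarray(f['view']);print('cam',-V[:3,:3].T@V[:3,3])
c1=lambda u,v:(110+u*.3,130+v*.3); c2=lambda u,v:(360+u*.3,180+v*.3)
P=[onz(f,s,*c1(*p),.042)[:2] for p in [(311,150),(315,540),(718,130),(740,520)]]
print('hinge f,n; ledge f,n',np.round(P,3))
hx=P[0]-P[1]; lx=P[2]-P[3]; print(np.linalg.norm(hx),np.linalg.norm(lx),np.arctan2(hx[1],hx[0]),np.arctan2(lx[1],lx[0]))
d=(P[0]+P[1])/2-(P[2]+P[3])/2; print(np.linalg.norm(d),np.arctan2(d[1],d[0])-np.pi/2)
B=[onz(f,s,*c2(*p),.12)[:2] for p in [(370,250),(667,247),(703,548),(392,550)]]
print('bin',np.round(B,3),np.mean(B,0))
S=[onz(f,s,*c2(*p),.024)[:2] for p in [(108,50),(237,118),(205,188),(71,117)]]
S2=[onz(f,s,*c2(*p),.024)[:2] for p in [(108,50),(237,118),(201,183),(71,117)]]
print('set',np.round(S2,3),np.mean(S2,0)); e=S2[1]-S2[0]; print(np.linalg.norm(e),np.arctan2(e[1],e[0]))
```

```text
cam [0.29985939 0.01364105 1.13305266]
hinge f,n; ledge f,n [[0.649 0.327]
 [0.393 0.279]
 [0.697 0.061]
 [0.44  0.014]]
0.2603149059919209 0.2615061436976519 0.18636186478604835 0.1793945025474198
0.27023551577399857 0.17619808455382735
bin [[ 0.526 -0.253]
 [ 0.551 -0.428]
 [ 0.376 -0.454]
 [ 0.353 -0.277]] [ 0.45151218 -0.35304708]
set [[ 0.662 -0.095]
 [ 0.626 -0.185]
 [ 0.579 -0.165]
 [ 0.613 -0.075]] [ 0.61979125 -0.12979577]
0.09662906422939613 -1.9538196565096457
```

```bash
python3 -m jog '[[[0,0,0.045,0,0,0,1],[0,0,0.045,0,0,0,1],[0.035,-0.04,0,0,0,-0.042,1],[0.035,-0.04,0,0,0,-0.042,1],[0.035,-0.04,0,0,0,-0.042,1],[0.035,-0.04,0,0,0,-0.042,1],[0.035,-0.04,0,0,0,-0.042,1],[0.035,-0.04,0,0,0,-0.042,1],[0.035,-0.04,0,0,0,-0.042,1],[0.035,-0.04,0,0,0,-0.042,1],[0.035,-0.04,0,0,0,-0.042,1],[0.035,-0.04,0,0,0,-0.042,1],[0.035,-0.04,0,0,0,-0.042,1],[0.035,-0.045,0,0,0,-0.042,0.88]]]' 20
python3 - <<'E'
from h import *
s,f=snap('wrist','w1.png'); print(s['t'],s['eef_pos'],s['ee_rot'],s['q'].round(2))
im=np.asarray(f['pixels']).astype(int); r,g,b=im[...,0],im[...,1],im[...,2]
for c,st in blobs((r>170)&(g>170)&(b>140),300): print(c,st,onz(f,s,*c,.032).round(3))
E
```

```text
t: 2.0
eef_pos: [0.6073, 0.1624, 0.3415]
ee_rot: [3.142, 0.0, -2.356]
force: [0.1, 1.0, 0.6]
width: 0.0821
2.0 [0.60734313 0.1624295  0.34152712] [ 3.14151558e+00  1.40724134e-04 -2.35555213e+00] [ 0.57  0.24  0.05 -0.   -1.38  0.21]
[ 91.9 146.9] [    0     0   236   277 42800] [0.842 0.305 0.032]
[497.8  16.2] [ 456    0   97   44 1902] [ 0.617 -0.11   0.032]
[337.6 120.4] [ 305   98   71   48 1430] [0.662 0.084 0.032]
[318.9 201.5] [ 296  179   48   45 1501] [0.611 0.165 0.032]
[479.7 218.4] [455 188  47  56 651] [0.459 0.041 0.032]
[466.7 223. ] [444 199  46  48 398] [0.466 0.056 0.032]
[409.6 262.9] [ 388  242   44   42 1357] [0.477 0.139 0.032]
[334.5 290.9] [ 312  273   44   35 1133] [0.516 0.232 0.032]
[ 52.4 477. ] [  0 474 144   6 576] [0.601 0.734 0.032]
```

View pics/w1.png

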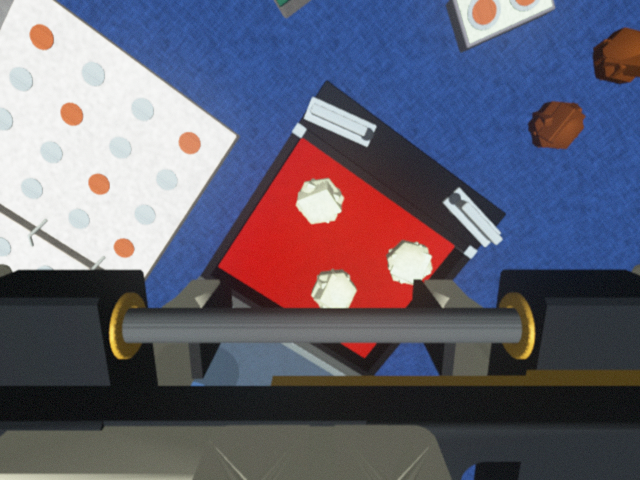

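```bash
python3 -m jog '[[[0.004,0.002,-0.05,0,0,0,0.86],[0,0,-0.06,0,0,0,0.86],[0,0,-0.06,0,0,0,0.86],[0,0,-0.06,0,0,0,0.86],[0,0,-0.045,0,0,0,0.86],[0,0,-0.027,0,0,0,0.86],[0,0,0,0,0,0,0],[0,0,0,0,0,0,0],[0,0,0,0,0,0,0],[0,0,0,0,0,0,0]]]' 20; python3 -m jog '[[[0,0,0.04,0,0,0,0],[0,0,0.06,0,0,0,0],[0,0,0.06,0,0,0,0],[0,0,0.06,0,0,0,0]]]'
```

```text
t: 3.3
eef_pos: [0.6111, 0.1661, 0.041]
ee_rot: [-3.141, 0.002, -2.354]
force: [-1.1, 0.2, 3.3]
width: 0.0568
t: 3.8
eef_pos: [0.6101, 0.1655, 0.2625]
ee_rot: [-3.141, 0.001, -2.355]
force: [1.0, 0.4, -0.2]
width: 0.0565
```

```bash
python3 -m jog '[[[-0.013,-0.048,0,0,0,0,0],[-0.013,-0.048,0,0,0,0,0],[-0.013,-0.048,0,0,0,0,0],[-0.013,-0.048,0,0,0,0,0],[-0.013,-0.048,0,0,0,0,0],[-0.013,-0.048,0,0,0,0,0],[-0.013,-0.048,0,0,0,0,0],[-0.013,-0.048,0,0,0,0,0],[-0.013,-0.048,-0.03,0,0,0,0],[-0.013,-0.053,-0.04,0,0,0,0],[0,0,-0.03,0,0,0,0],[0,0,0,0,0,0,0],[0,0,0,0,0,0,0.9],[0,0,0,0,0,0,0.9],[0,0,0,0,0,0,0.9],[0,0,0.06,0,0,0,0.9],[0,0,0.04,0,0,0,0.9]]]'
python3 - <<'E'
from h import *
s,f=snap('top','top3.png')
im=np.asarray(f['pixels']).astype(int); r,g,b=im[...,0],im[...,1],im[...,2]
for c,st in blobs((r>170)&(g>170)&(b>140),300): print(c,st,onz(f,s,*c,.030).round(3))
E
```

```text
t: 5.92
eef_pos: [0.482, -0.3153, 0.2656]
ee_rot: [-3.139, 0.001, -2.354]
force: [-0.0, -1.0, -0.0]
width: 0.0789
[171.6 106. ] [   63    34   230   244 21666] [0.809 0.433 0.03 ]
[552.2 164.6] [532 126  35  78 677] [ 0.777 -0.444  0.03 ]
[398.5 210.8] [382 196  33  31 479] [ 0.625 -0.111  0.03 ]
[539.1 245.7] [527 224  27  55 474] [ 0.586 -0.422  0.03 ]
[237.  239.6] [225 228  25  25 452] [0.516 0.232 0.03 ]
[317.2 267. ] [310 249  15  36 345] [0.478 0.051 0.03 ]
[276.8 262.5] [264 251  26  24 468] [0.477 0.138 0.03 ]
[  5.2 327.1] [  0 304  17  67 583] [0.269 0.685 0.03 ]
```

View pics/top3.png

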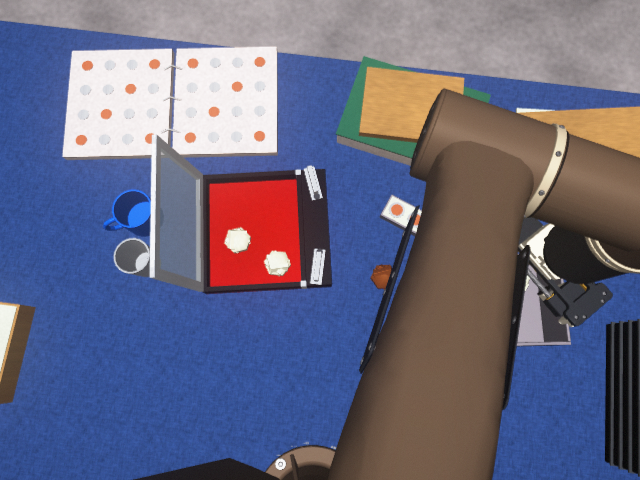

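Run:
```python
from h import *
ft=grab_frame('top'); fs=grab_frame('side')
for p,q in [((526,212),(457,402)),((513,113),(577,362))]:
    o1,d1=ray(ft,None,*p);o2,d2=ray(fs,None,*q)
    t=np.linalg.lstsq(np.c_[d1,-d2],o2-o1,rcond=None)[0]
    print(o1+d1*t[0],o2+d2*t[1])
for z in (0.02,.05,.08): print(onz(ft,None,526,212,z))
```

```text
[ 0.66223471 -0.39486849  0.01783159] [ 0.66789911 -0.39579331  0.02001092]
[ 0.89973637 -0.35569611  0.01436675] [ 0.90153891 -0.35626002  0.01551951]
[ 0.66153011 -0.39407419  0.02      ]
[ 0.65178204 -0.38308508  0.05      ]
[ 0.64203396 -0.37209597  0.08      ]
```

```bash
python3 -m jog '[[[0.023,0.005,0,0,0,0.154,0.95],[0.023,0.005,0,0,0,0.154,0.95],[0.023,0.005,0,0,0,0.154,0.95],[0.023,0.005,0,0,0,0.154,0.95],[0.023,0.005,0,0,0,0.154,0.95],[0.023,0.005,0,0,0,0.154,0.95],[0,0,-0.05,0,0,0,0.95],[0,0,-0.06,0,0,0,0.95],[0,0,-0.06,0,0,0,0.95],[0,0,-0.04,0,0,0,0.95],[0,0,-0.024,0,0,0,0.95],[0,0,0,0,0,0,0],[0,0,0,0,0,0,0],[0,0,0,0,0,0,0],[0,0,0,0,0,0,0]]]' 20; python3 -m jog '[[[0,0,0.04,0,0,0,0],[0,0,0.06,0,0,0,0],[0,0,0.06,0,0,0,0],[0,0,0.06,0,0,0,0]]]'
```

```text
t: 7.95
eef_pos: [0.6194, -0.2852, 0.0286]
ee_rot: [-3.141, 0.0, -1.431]
force: [0.1, 0.5, -0.1]
width: 0.0568
t: 8.45
eef_pos: [0.619, -0.2852, 0.2508]
ee_rot: [-3.141, -0.0, -1.431]
force: [0.9, -0.6, 0.1]
width: 0.0568
```

```bash
python3 -m jog '[[[-0.047,-0.025,0,0,0,-0.1,0],[-0.047,-0.025,0,0,0,-0.1,0],[-0.047,-0.025,0,0,0,-0.1,0],[-0.047,-0.025,-0.04,0,0,-0.1,0],[0,0,-0.04,0,0,0,0],[0,0,0,0,0,0,0],[0,0,0,0,0,0,0.9],[0,0,0,0,0,0,0.9],[0,0,0,0,0,0,0.9],[0,0,0.06,0,0,0,0.9],[0,0,0.04,0,0,0,0.9]]]'; python3 -m jog '[[[0.02,0.045,0,0,0,-0.15,0.9],[0.02,0.045,0,0,0,-0.15,0.9],[0.01,0.045,0,0,0,-0.15,0.9],[0.01,0.045,0,0,0,-0.15,0.9],[0,0.045,0,0,0,-0.15,0.9],[0,0.045,0,0,0,-0.15,0.9],[0,0.045,0,0,0,-0.15,0.9],[0,0.045,0,0,0,-0.15,0.9],[0,0.045,0,0,0,-0.15,0.9],[0,0.045,0,0,0,-0.15,0.9],[-0.01,0.045,0.02,0,0,-0.15,0.9],[0,0.025,0.02,0,0,-0.09,0.86]]]'
python3 - <<'E'
from h import *
s,f=snap('wrist','w2.png'); print(s['t'],s['eef_pos'],s['ee_rot'],s['q'].round(2))
im=np.asarray(f['pixels']).astype(int); r,g,b=im[...,0],im[...,1],im[...,2]
for c,st in blobs((r>170)&(g>170)&(b>140),300): print(c,st,onz(f,s,*c,.032).round(3))
s,f=snap('top','top4.png')
E
```

```text
t: 9.82
eef_pos: [0.435, -0.3839, 0.274]
ee_rot: [-3.139, -0.001, -1.83]
force: [0.0, -1.3, 0.2]
width: 0.0787
t: 11.32
eef_pos: [0.4837, 0.1384, 0.3122]
ee_rot: [3.141, 0.0, 2.711]
force: [1.2, 0.3, 1.1]
width: 0.0761
11.325 [0.48369187 0.13837844 0.312236  ] [3.14085047e+00 3.30379601e-04 2.71090688e+00] [ 0.67  0.04 -0.26 -0.   -1.28 -1.1 ]
[92. 40.] [  58    0   67   81 3826] [ 0.624 -0.112  0.032]
[ 28.1 174.2] [   0   75   69  171 3707] [ 0.763 -0.029  0.032]
[292.8 127.7] [ 253  101   77   56 1920] [0.477 0.049 0.032]
[326.9 204.6] [ 301  180   53   52 1945] [0.478 0.139 0.032]
[150.2 235.2] [ 121  200   63   64 1543] [0.677 0.087 0.032]
[329.5 288.2] [ 306  265   48   44 1651] [0.517 0.232 0.032]
[321.1 334.2] [ 136  320  372   56 6470] [0.551 0.283 0.032]
[185.5 366.4] [ 167  343   49   44 1031] [0.726 0.252 0.032]
[123.9 468.7] [   0  445  200   35 3218] [0.883 0.355 0.032]
```

View pics/w2.png

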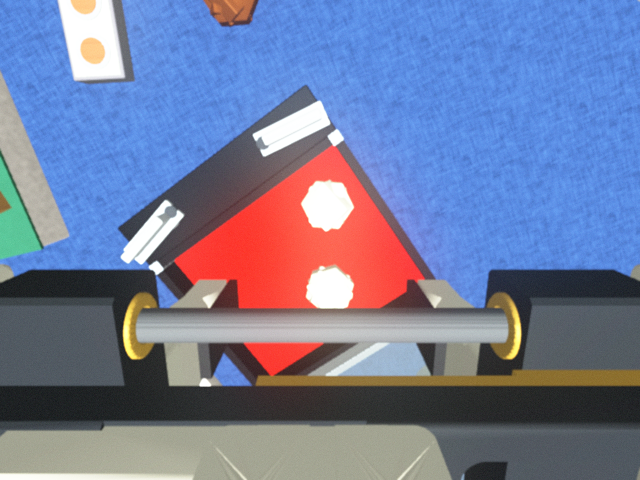

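View pics/top4.png

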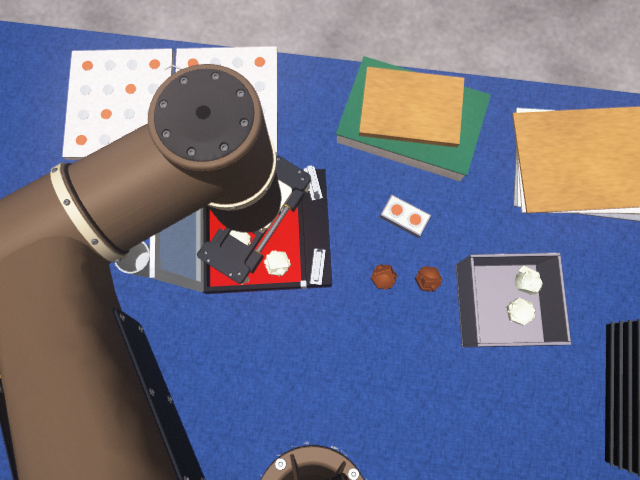

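```bash
python3 -m jog '[[[-0.006,0.0005,-0.06,0,0,0,0.86],[0,0,-0.06,0,0,0,0.86]]]'
python3 - <<'E'
from h import *
s,f=snap('side','s2.png')
E
```

```text
t: 11.68
eef_pos: [0.4781, 0.1367, 0.1903]
ee_rot: [3.139, 0.001, 2.714]
force: [0.8, 0.3, -0.4]
width: 0.0755
```

View pics/s2.png

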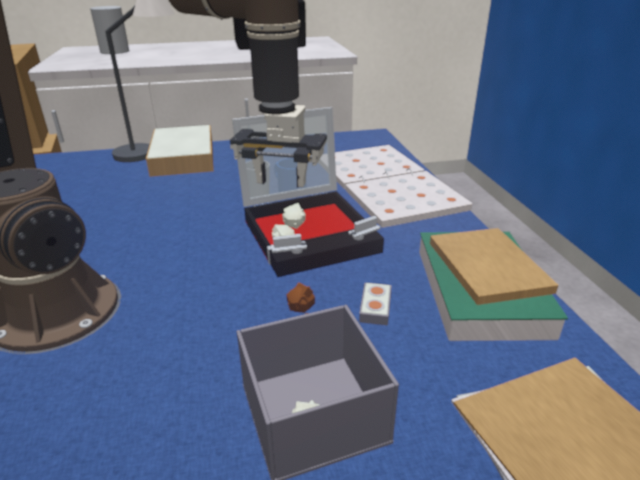

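```bash
python3 -m jog '[[[0,0.002,-0.06,0,0,0,0.86],[0,0,-0.06,0,0,0,0.86],[0,0,-0.03,0,0,0,0.86],[0,0,0,0,0,0,0],[0,0,0,0,0,0,0],[0,0,0,0,0,0,0],[0,0,0,0,0,0,0]]]' 20; python3 -m jog '[[[0,0,0.04,0,0,0,0],[0,0,0.06,0,0,0,0],[0,0,0.06,0,0,0,0],[0,0,0.06,0,0,0,0]]]'
```

```text
t: 12.6
eef_pos: [0.4783, 0.1385, 0.0416]
ee_rot: [3.141, 0.0, 2.713]
force: [0.2, -1.5, 2.2]
width: 0.0569
t: 13.1
eef_pos: [0.4776, 0.1383, 0.2635]
ee_rot: [3.141, 0.0, 2.713]
force: [2.1, 0.9, -0.3]
width: 0.057
```

```bash
python3 -m jog '[[[0,-0.045,0,0,0,0,0],[0,-0.05,0,0,0,0,0],[0,-0.05,0,0,0,0,0],[0,-0.05,0,0,0,0,0],[0,-0.05,0,0,0,0,0],[0,-0.05,0,0,0,0,0],[-0.006,-0.05,0,0,0,0,0],[-0.01,-0.05,-0.03,0,0,0,0],[-0.01,-0.05,-0.04,0,0,0,0],[0,0,-0.03,0,0,0,0],[0,0,0,0,0,0,0],[0,0,0,0,0,0,0.9],[0,0,0,0,0,0,0.9],[0,0,0,0,0,0,0.9],[0,0,0.06,0,0,0,0.9],[0,0,0.05,0,0,0,0.9]]]'
python3 - <<'E'
from h import *
s,f=snap('top','top5.png')
im=np.asarray(f['pixels']).astype(int); r,g,b=im[...,0],im[...,1],im[...,2]
for c,st in blobs((r>170)&(g>170)&(b>140),300): print(c,st,onz(f,s,*c,.030).round(3))
E
```

```text
t: 15.1
eef_pos: [0.4528, -0.3042, 0.2749]
ee_rot: [-3.141, 0.001, 2.713]
force: [1.0, 0.8, -0.4]
width: 0.079
[171.2 106.2] [   63    37   232   241 21609] [0.809 0.434 0.03 ]
[543.8 189. ] [524 148  34  81 726] [ 0.716 -0.427  0.03 ]
[399.2 211.7] [382 196  32  33 508] [ 0.624 -0.113  0.03 ]
[237.  239.6] [225 228  25  25 452] [0.516 0.232 0.03 ]
[317.2 266.9] [310 249  15  36 343] [0.479 0.051 0.03 ]
[  5.2 327.1] [  0 304  17  67 583] [0.269 0.685 0.03 ]
```

View pics/top5.png

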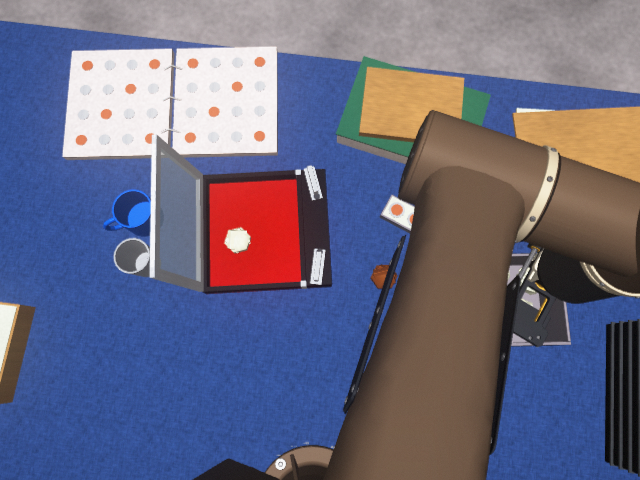

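```bash
python3 -m jog '[[[0.006,0.045,0,0,0,0.051,0.9],[0.006,0.045,0,0,0,0.051,0.9],[0.006,0.045,0,0,0,0.051,0.9],[0.006,0.045,0,0,0,0.051,0.9],[0.006,0.045,0,0,0,0.051,0.9],[0.006,0.045,0,0,0,0.051,0.9],[0.006,0.045,0,0,0,0.051,0.9],[0.006,0.045,0,0,0,0.051,0.9],[0.006,0.045,0,0,0,0.051,0.9],[0.006,0.045,0,0,0,0.051,0.9],[0.004,0.045,0,0,0,0.051,0.9],[0,0.041,0,0,0,0.051,0.9]]]'
python3 - <<'E'
from h import *
s,f=snap('wrist','w3.png'); print(s['t'],s['eef_pos'],s['ee_rot'],s['q'].round(2))
im=np.asarray(f['pixels']).astype(int); r,g,b=im[...,0],im[...,1],im[...,2]
for c,st in blobs((r>170)&(g>170)&(b>140),300): print(c,st,onz(f,s,*c,.032).round(3))
E
```

```text
t: 16.65
eef_pos: [0.5166, 0.2336, 0.2731]
ee_rot: [3.141, 0.001, -2.956]
force: [0.6, -0.7, 0.1]
width: 0.0795
16.65 [0.51655271 0.23356708 0.27305589] [ 3.14111706e+00  9.02140443e-04 -2.95602069e+00] [ 0.77  0.17 -0.2   0.   -1.2  -0.58]
[169.3   7.2] [137   0  76  20 809] [0.686 0.076 0.032]
[423.6   6.8] [381   0  76  19 825] [0.462 0.034 0.032]
[188.8  25.2] [146  12  89  28 933] [0.667 0.087 0.032]
[409.   25.2] [363  12  90  27 925] [0.471 0.051 0.032]
[ 61.6 192.8] [    0   112   132   162 18393] [0.779 0.262 0.032]
[322.5 211.5] [ 295  184   54   56 2165] [0.517 0.233 0.032]
[ 62.6 477. ] [  0 474 169   6 687] [0.775 0.624 0.032]
```

View pics/w3.png

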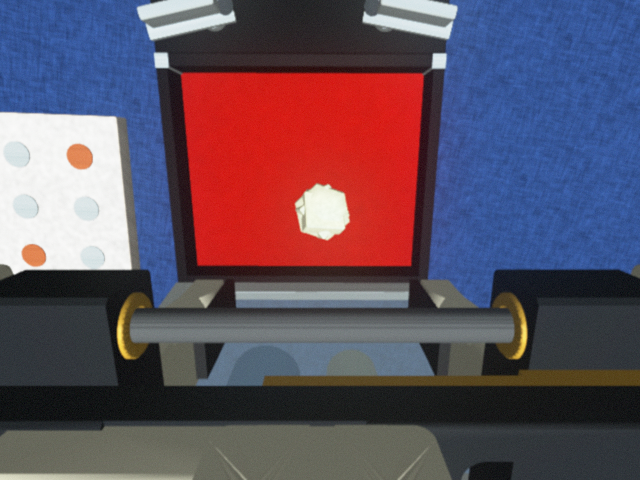

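```bash
python3 -m jog '[[[0,0,-0.05,0,0,0,0.9],[0,0,-0.06,0,0,0,0.9],[0,0,-0.06,0,0,0,0.9],[0,0,-0.04,0,0,0,0.9],[0,0,-0.023,0,0,0,0.9],[0,0,0,0,0,0,0],[0,0,0,0,0,0,0],[0,0,0,0,0,0,0],[0,0,0,0,0,0,0]]]' 20; python3 -m jog '[[[0,0,0.04,0,0,0,0],[0,0,0.06,0,0,0,0],[0,0,0.06,0,0,0,0],[0,-0.02,0.06,0,0,0,0]]]'
```

```text
t: 17.82
eef_pos: [0.5174, 0.2323, 0.041]
ee_rot: [3.14, 0.002, -2.958]
force: [-1.3, 0.7, 7.5]
width: 0.0567
t: 18.32
eef_pos: [0.5164, 0.2121, 0.2614]
ee_rot: [3.141, 0.001, -2.957]
force: [1.0, 0.3, -0.8]
width: 0.0567
```

```bash
python3 -m jog '[[[0,-0.046,0,0,0,0,0],[0,-0.046,0,0,0,0,0],[0,-0.046,0,0,0,0,0],[0,-0.046,0,0,0,0,0],[0,-0.046,0,0,0,0,0],[-0.01,-0.046,0,0,0,0,0],[-0.01,-0.046,0,0,0,0,0],[-0.01,-0.046,0,0,0,0,0],[-0.01,-0.046,0,0,0,0,0],[-0.02,-0.046,0,0,0,0,0],[-0.02,-0.046,-0.03,0,0,0,0],[-0.02,-0.046,-0.03,0,0,0,0],[0,0,-0.03,0,0,0,0],[0,0,0,0,0,0,0],[0,0,0,0,0,0,0.9],[0,0,0,0,0,0,0.9],[0,0,0,0,0,0,0.9],[0,0,0.06,0,0,0,0.9],[0,0,0.05,0,0,0,0.9]]]'
python3 - <<'E'
from h import *
s,f=snap('wrist','w4.png')
E
```

```text
t: 20.7
eef_pos: [0.4169, -0.34, 0.2811]
ee_rot: [-3.141, 0.0, -2.958]
force: [1.3, 0.1, -0.5]
width: 0.0787
```

View pics/w4.png

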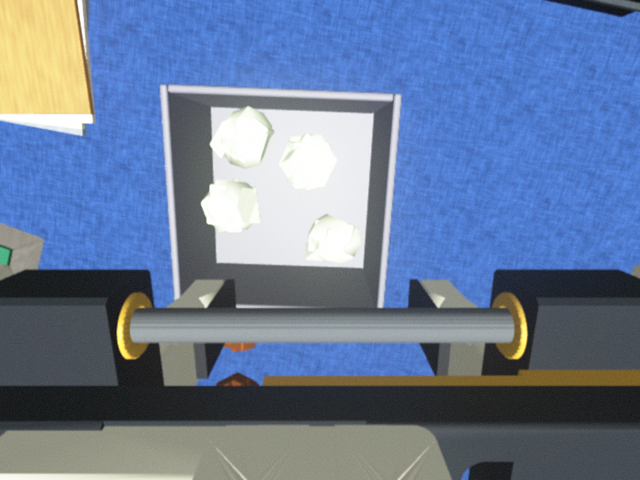

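```bash
python3 -m jog '[[[0.02,0.025,0.01,0,0,-0.07,1],[0.026,0.03,0,0,0,-0.07,1],[0.026,0.03,0,0,0,-0.07,1],[0.026,0.03,0,0,0,-0.07,1],[0.026,0.03,0,0,0,-0.07,1],[0.026,0.03,0,0,0,-0.07,1],[0.026,0.025,0,0,0,-0.07,1],[0.026,0.01,0,0,0,-0.077,1]]]'
python3 - <<'E'
from h import *
s,f=snap('wrist','w5.png'); print(s['t'],s['eef_pos'],s['ee_rot'],s['q'].round(2))
im=np.asarray(f['pixels']).astype(int); r,g,b=im[...,0],im[...,1],im[...,2]
ft=grab_frame('top'); fs=grab_frame('side')
cv2.imwrite('pics/s5.png',cv2.cvtColor(np.asarray(fs['pixels']),cv2.COLOR_RGB2BGR))
for p,q in [((463,176),(443,308)),((338,137),(421,238))]:
    o1,d1=ray(ft,None,*p);o2,d2=ray(fs,None,*q)
    t=np.linalg.lstsq(np.c_[d1,-d2],o2-o1,rcond=None)[0]
    print(o1+d1*t[0],o2+d2*t[1])
E
```

```text
t: 21.75
eef_pos: [0.6196, -0.1283, 0.2895]
ee_rot: [3.141, 0.001, 2.757]
force: [0.8, -0.8, 0.3]
width: 0.0874
21.75 [ 0.6196423  -0.12830821  0.28949521] [3.14103681e+00 9.43743027e-04 2.75716816e+00] [ 0.1   0.27 -0.03 -0.   -1.27 -0.49]
[ 0.70923753 -0.23764718  0.06895064] [ 0.70911157 -0.23762435  0.06889679]
[0.77813928 0.04199299 0.03821411] [0.78279372 0.04110543 0.04022442]
```

View pics/w5.png

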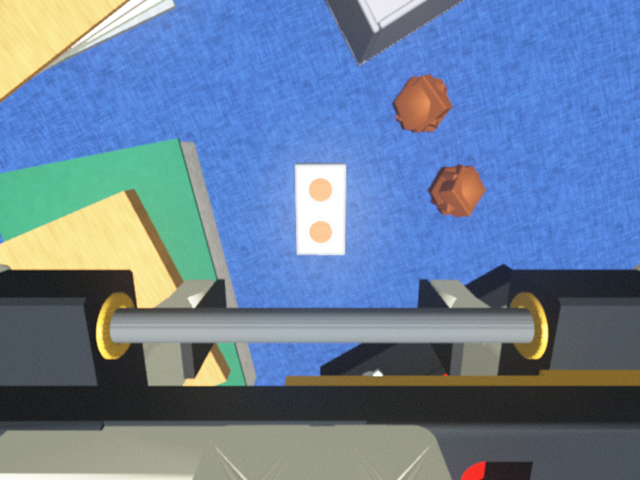

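View pics/s5.png

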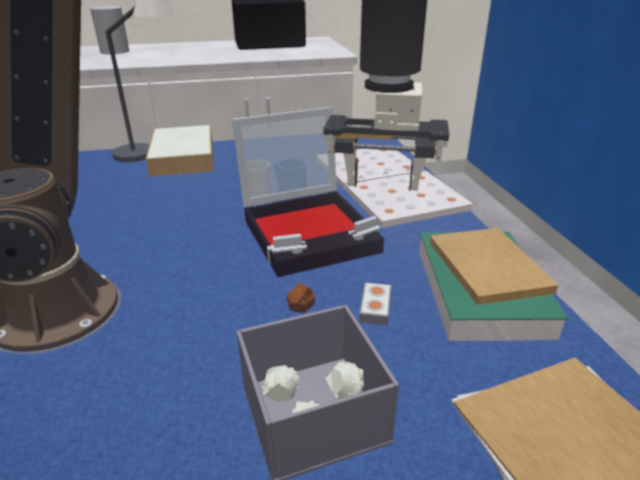

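Run:
```python
from h import *
s=monitor.get_state(); f=grab_frame('wrist'); ft=grab_frame('top')
v=np.asarray(ft['pixels'])[40:220,320:560]; cv2.imwrite('pics/c3.png',cv2.cvtColor(cv2.resize(v,(800,600)),cv2.COLOR_RGB2BGR))
for p,q in [((463,176),(181,141)),((463,178),(193,143))]:
    o1,d1=ray(ft,None,*p);o2,d2=ray(f,s,*q)
    t=np.linalg.lstsq(np.c_[d1,-d2],o2-o1,rcond=None)[0]
    print(o1+d1*t[0],o2+d2*t[1])
for z in (.04,.06): 
  for u,vv in [(181,141),(205,230),(243,382)]:
    p=onz(f,s,u,vv,z); th=2.757; d=p-s['eef_pos']; print(z,u,d[0]*np.cos(th)+d[1]*np.sin(th),d[0]*np.sin(th)-d[1]*np.cos(th))
im=np.asarray(f['pixels']).astype(int); w=(im.min(2)>170); w[:, :250]=0; w[:,400:]=0; w[270:]=0;w[:150]=0
c,_=cv2.findContours(w.astype(np.uint8),0,2); c=max(c,key=cv2.contourArea); r=cv2.minAreaRect(c); print(r,onz(f,s,*r[0],.024))
```

```text
[ 0.73110866 -0.25107233  0.01210071] [ 0.731953   -0.25061864  0.0123184 ]
[ 0.70007299 -0.23508726  0.08110377] [ 0.69984358 -0.23523893  0.08105235]
0.04 181 -0.1398493681507338 -0.07013886038699843
0.04 205 -0.12313768518130175 0.02045281788067103
0.04 243 -0.09271741567171587 0.20449641475929073
0.06 181 -0.1325617419214996 -0.06999045221089961
0.06 205 -0.11672293109507294 0.01586950917986477
0.06 243 -0.0878915503817981 0.19030027836736002
((319.4999694824219, 209.99996948242188), (89.99998474121094, 50.99999237060547), 90.0) [ 0.62224668 -0.12845784  0.024     ]
```

View pics/c3.png

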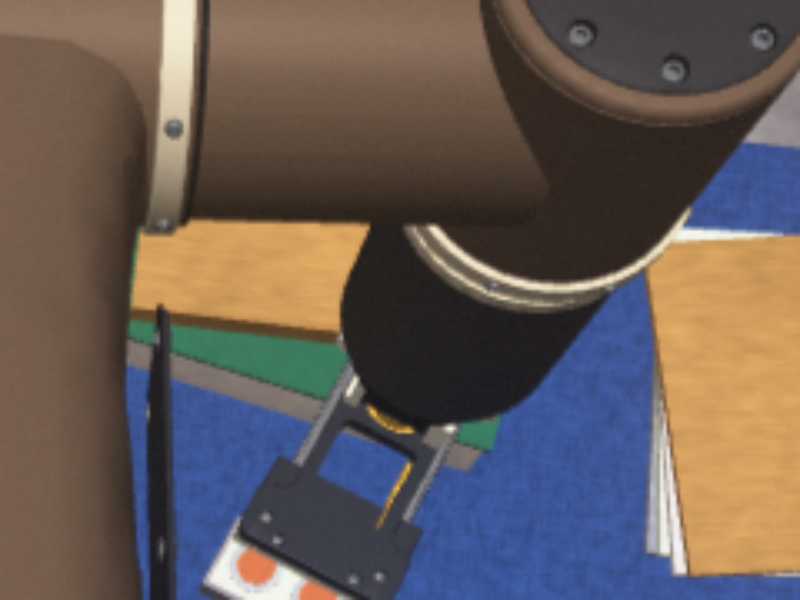

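```bash
python3 -m jog '[[[0.002,0,-0.05,0,0,0,1],[0,0,-0.06,0,0,0,1],[0,0,-0.06,0,0,0,1],[0,0,-0.05,0,0,0,1],[0,0,-0.025,0,0,0,1],[0,0,-0.015,0,0,0,1],[0,0,0,0,0,0,0],[0,0,0,0,0,0,0],[0,0,0,0,0,0,0],[0,0,0,0,0,0,0]]]' 40; python3 -m jog '[[[0,0,0.03,0,0,0,0],[0,0,0.03,0,0,0,0],[0,0,0.04,0,0,0,0],[0,0,0.05,0,0,0,0]]]'
```

```text
t: 23.25
eef_pos: [0.6211, -0.1301, 0.0298]
ee_rot: [3.141, 0.001, 2.758]
force: [0.1, 0.6, 4.1]
width: 0.0547
t: 23.75
eef_pos: [0.6197, -0.1301, 0.1793]
ee_rot: [-3.141, -0.002, 2.757]
force: [0.9, 0.6, -1.7]
width: 0.0545
```

```bash
python3 -m jog '[[[-0.01,0.041,0,0,0,0.071,0],[-0.01,0.041,0,0,0,0.071,0],[-0.01,0.041,0,0,0,0.071,0],[-0.01,0.041,0,0,0,0.071,0],[-0.01,0.041,0,0,0,0.071,0],[-0.01,0.041,0,0,0,0.071,0],[-0.01,0.041,0,0,0,0.071,0],[-0.01,0.044,0,0,0,0.071,0],[0,0,0,0,0,0,0]]]';  python3 - <<'E'
from h import *
s,f=snap('wrist','w6.png');s,f=snap('side','s6.png');
E
```

```text
t: 24.88
eef_pos: [0.54, 0.2034, 0.179]
ee_rot: [3.141, 0.0, -2.953]
force: [-0.2, 0.1, -1.0]
width: 0.0548
```

View pics/w6.png

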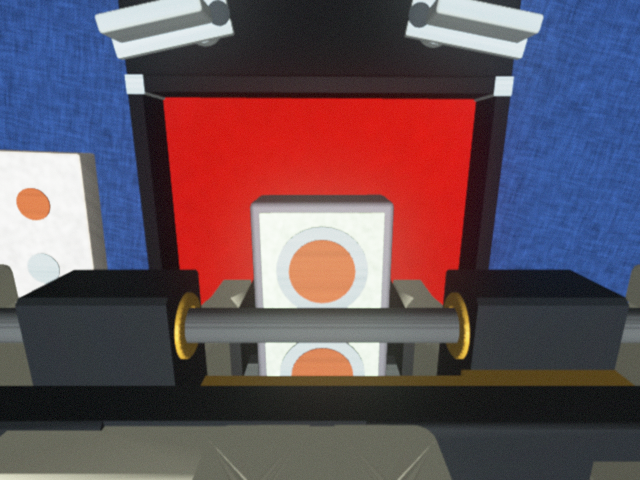

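View pics/s6.png

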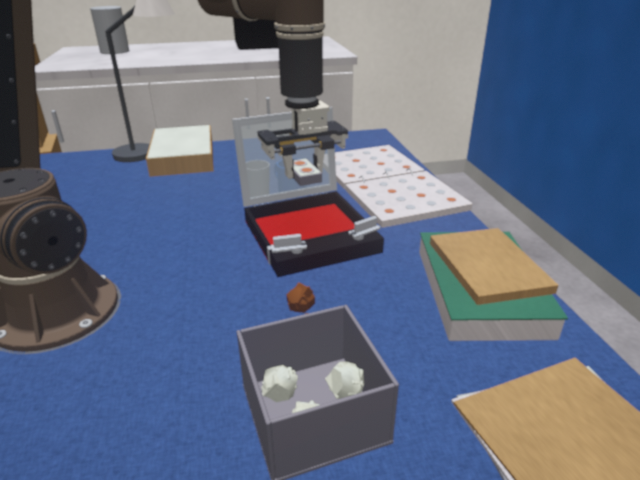

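Box level and centred; lower.

```bash
python3 -m jog '[[[0,0,-0.05,0,0,0,0],[0,0,-0.05,0,0,0,0],[0,0,-0.025,0,0,0,0],[0,0,-0.01,0,0,0,0],[0,0,-0.005,0,0,0,0],[0,0,0,0,0,0,0]]]'
```

```text
t: 25.72
eef_pos: [0.5412, 0.2009, 0.0395]
ee_rot: [3.141, 0.001, -2.958]
force: [-0.3, -0.1, -1.2]
width: 0.0544
```

```bash
python3 -m jog '[[[0,0,-0.002,0,0,0,0],[0,0,0,0,0,0,0],[0,0,0,0,0,0,0.85],[0,0,0,0,0,0,0.85],[0,0,0,0,0,0,0.85],[0,0,0.03,0,0,0,0.85],[0,0,0.05,0,0,0,0.85],[0,0,0.06,0,0,0,0.85],[0,-0.04,0.06,0,0,0,0.85],[0,-0.06,0.04,0,0,0,0.85],[0,-0.06,0,0,0,0,0]]]'
python3 - <<'E'
from h import *
s,f=snap('wrist','w7.png');s,f=snap('side','s7.png');s,f=snap('top','top7.png')
E
```

```text
t: 27.1
eef_pos: [0.5419, 0.0536, 0.267]
ee_rot: [3.141, 0.006, -2.956]
force: [0.7, -0.4, -1.2]
width: 0.0689
```

View pics/w7.png

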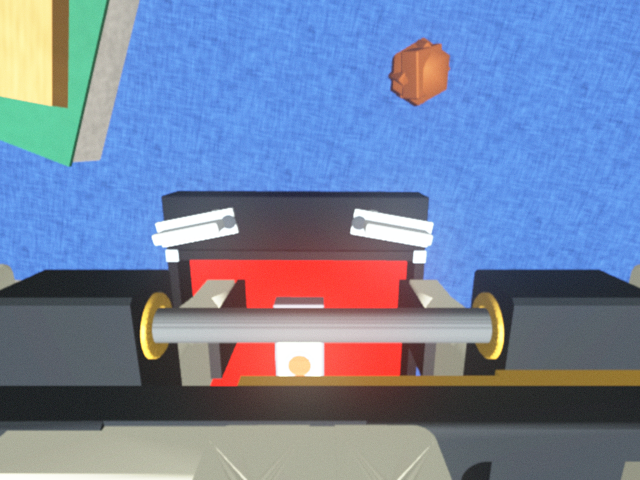

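View pics/top7.png

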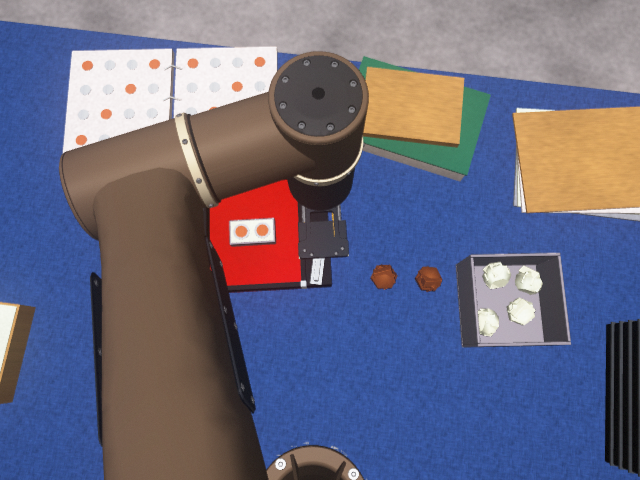

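View pics/s7.png

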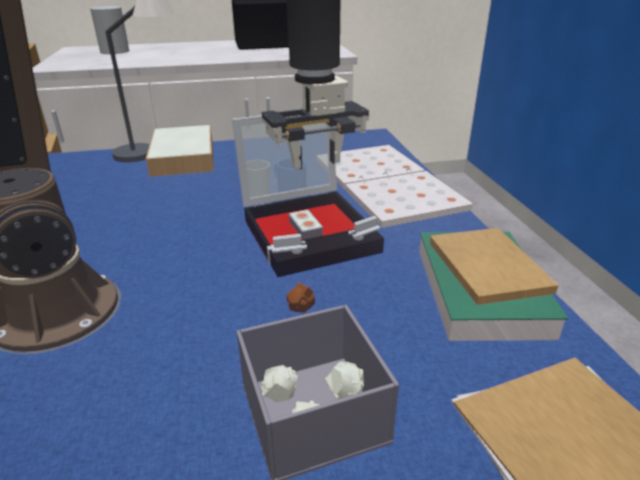

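```bash
cat >> h.py <<'E'
C=np.array([0.540,0.201,0.]); PSI=0.182
def w2c(p): 
    d=np.asarray(p)-C; c,s=np.cos(PSI),np.sin(PSI); return np.array([c*d[0]+s*d[1],-s*d[0]+c*d[1],d[2]])
def c2w(p):
    c,s=np.cos(PSI),np.sin(PSI); return C+np.array([c*p[0]-s*p[1],s*p[0]+c*p[1],p[2]])
E
python3 - <<'E'
from h import *
f=grab_frame('top'); fs=grab_frame('side')
from scipy.optimize import brentq
def lidang(f,u,v,off=.22):
    o,d=ray(f,None,u,v); o=w2c(o); d=w2c(d+C)
    # point on ray at radius .22 from hinge line
    H=np.array([.110,.046]); a=o[1:]-H; e=d[1:]
    t=np.roots([e@e,2*a@e,a@a-off**2]); 
    for k in t.real:
        p=o+k*d; print(u,v,p.round(4),np.arctan2(p[2]-.046,.110-p[1]).round(3))
lidang(f,153,134.5);lidang(f,153,277)
lidang(fs,236,115);lidang(fs,334,109)
print(w2c([.542,.0536,0]), c2w([0,.178,0]))
E
```

```text
153 134.5 [ 0.3023  0.2667 -0.1084] -2.364
153 134.5 [0.131  0.1447 0.2632] 1.729
153 277 [-0.0668  0.2624 -0.1127] -2.336
153 277 [-0.1283  0.1405  0.2639] 1.71
236 115 [-0.1086  0.1737  0.2603] 1.86
236 115 [-0.1086  0.1737  0.2603] 1.86
334 109 [0.1822 0.237  0.2256] 2.186
334 109 [0.1252 0.1068 0.266 ] 1.556
[-0.02471198 -0.14532749  0.        ] [0.50778255 0.37606009 0.        ]
```

```bash
python3 -m jog '[[[0,0,0.05,0,0,0,0],[0,0,0.05,0,0,0,0],[-0.005,0.046,0,0,0,0,0],[-0.005,0.046,0,0,0,0,0],[-0.005,0.046,0,0,0,0,0],[-0.005,0.046,0,0,0,0,0],[-0.005,0.046,0,0,0,0,0],[-0.005,0.046,0,0,0,0,0],[-0.005,0.048,0,0,0,0,0],[0,0,0,0,0,0,0]]]'
python3 - <<'E'
from h import *
s,f=snap('side','s8.png'); print(w2c(s['eef_pos']))
E
```

```text
t: 28.6
eef_pos: [0.5041, 0.3825, 0.3614]
ee_rot: [-3.14, -0.002, -2.953]
force: [1.1, -0.7, -1.1]
width: 0.0004
[-0.00243631  0.1850127   0.36137526]
```

View pics/s8.png

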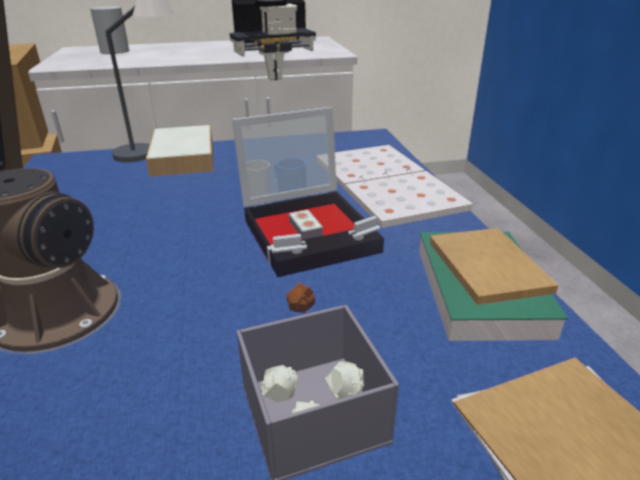

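Run:
```python
from h import *
r=.195; prev=None
W=[(0.185,.266),(.1235,.266)]
for th in np.linspace(1.45,0,11):
    W.append((.110-r*np.cos(th)+.004*np.sin(th)+.0095, .046+r*np.sin(th)+.004*np.cos(th)+.025))
prev=c2w([0,*W[0]])
for w in W[1:]:
    p=c2w([0,*w]); print(np.round(w,4),(p-prev).round(4)); prev=p
```

```text
[0.1235 0.266 ] [ 0.0111 -0.0605  0.    ]
[0.1    0.2651] [ 0.0043 -0.0231 -0.0009]
[0.0721 0.2602] [ 0.005  -0.0274 -0.0049]
[0.0453 0.2514] [ 0.0049 -0.0264 -0.0088]
[0.02   0.2388] [ 0.0046 -0.0249 -0.0126]
[-0.0032  0.2226] [ 0.0042 -0.0228 -0.0161]
[-0.0238  0.2033] [ 0.0037 -0.0203 -0.0193]
[-0.0414  0.1812] [ 0.0032 -0.0173 -0.0221]
[-0.0557  0.1568] [ 0.0026 -0.014  -0.0244]
[-0.0662  0.1306] [ 0.0019 -0.0104 -0.0262]
[-0.0729  0.1031] [ 0.0012 -0.0066 -0.0275]
[-0.0755  0.075 ] [ 0.0005 -0.0026 -0.0281]
```

```bash
python3 -m jog '[[[0,0,-0.05,0,0,0,0],[0,0,-0.045,0,0,0,0],[0.0035,-0.02,0,0,0,0,0],[0.0035,-0.02,0,0,0,0,0],[0.004,-0.0205,0,0,0,0,0],[0.002,-0.0115,0,0,0,0,0],[0.002,-0.0115,-0.001,0,0,0,0],[0.0025,-0.0135,-0.002,0,0,0,0],[0.0025,-0.0135,-0.003,0,0,0,0],[0.0025,-0.013,-0.004,0,0,0,0],[0.0025,-0.013,-0.005,0,0,0,0],[0.0023,-0.0125,-0.006,0,0,0,0],[0.0023,-0.0125,-0.0065,0,0,0,0]]]'
python3 - <<'E'
from h import *
s,f=snap('side','s9.png'); print(w2c(s['eef_pos']))
E
```

```text
t: 30.28
eef_pos: [0.5353, 0.2158, 0.2403]
ee_rot: [3.142, -0.0, -2.958]
force: [1.2, 3.5, 0.0]
width: 0.0003
[-0.00190333  0.01544576  0.24027145]
```

View pics/s9.png

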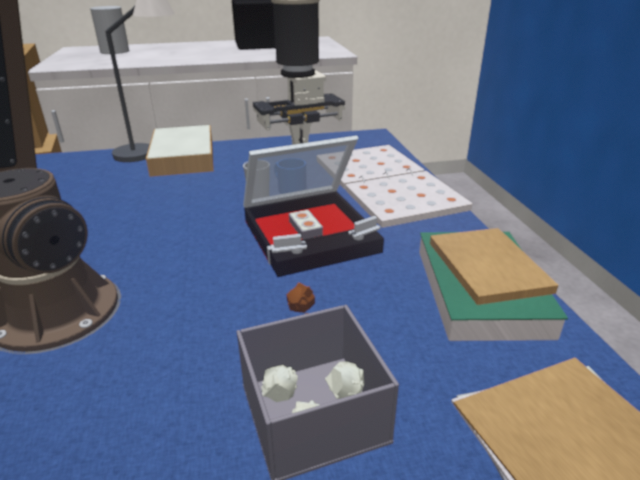

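```bash
python3 -m jog '[[[0.0017,-0.009,-0.009,0,0,0,0],[0.0017,-0.009,-0.009,0,0,0,0],[0.0018,-0.01,-0.0095,0,0,0,0],[0.0018,-0.01,-0.01,0,0,0,0],[0.0016,-0.0087,-0.011,0,0,0,0],[0.0016,-0.0087,-0.011,0,0,0,0],[0.0013,-0.007,-0.012,0,0,0,0],[0.0013,-0.007,-0.012,0,0,0,0],[0.001,-0.0052,-0.013,0,0,0,0],[0.001,-0.0052,-0.013,0,0,0,0],[0.0006,-0.0033,-0.0137,0,0,0,0],[0.0006,-0.0033,-0.0137,0,0,0,0],[0.0003,-0.0013,-0.01,0,0,0,0],[0.0003,-0.0013,-0.01,0,0,0,0],[0,0,-0.006,0,0,0,0],[0,0,-0.003,0,0,0,0],[0,0,0,0,0,0,0]]]'
python3 - <<'E'
from h import *
s,f=snap('side','s10.png'); print(w2c(s['eef_pos']),s['force'])
E
```

```text
t: 32.45
eef_pos: [0.5517, 0.1276, 0.0753]
ee_rot: [-3.141, -0.0, -2.957]
force: [-1.3, -1.5, 2.8]
width: 0.0001
[-0.00175797 -0.07432572  0.07531088] [-1.32532849 -1.49300891  2.80561683]
```

View pics/s10.png

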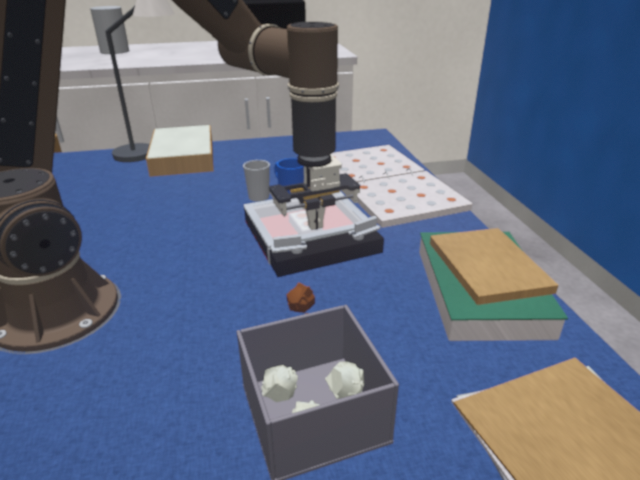

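```bash
python3 -m jog '[[[0,0,-0.003,0,0,0,0],[0,0,0,0,0,0,0],[0,0,0,0,0,0,0]]]'
```

```text
t: 32.88
eef_pos: [0.5518, 0.1276, 0.0749]
ee_rot: [-3.141, 0.001, -2.957]
force: [-11.4, -1.4, 29.5]
width: 0.0007
```

```bash
python3 -m jog '[[[0,0,0.03,0,0,0,0],[0,0,0.05,0,0,0,0],[0.003,-0.016,0.05,0,0,0,0],[0.006,-0.034,0.05,0,0,0,0.4],[0,0,0,0,0,0,0.4]]]'
python3 - <<'E'
from h import *
s,f=snap('wrist','w11.png'); print(w2c(s['eef_pos']))
s,f=snap('side','s11.png')
E
```

```text
t: 33.5
eef_pos: [0.5631, 0.0769, 0.2569]
ee_rot: [3.14, 0.009, -2.959]
force: [0.1, 0.3, -0.9]
width: 0.0153
[ 0.00026627 -0.12623136  0.25692385]
```

View pics/w11.png

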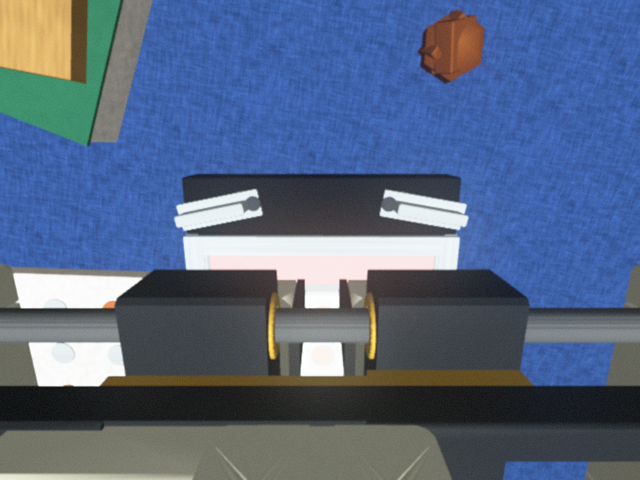

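View pics/s11.png

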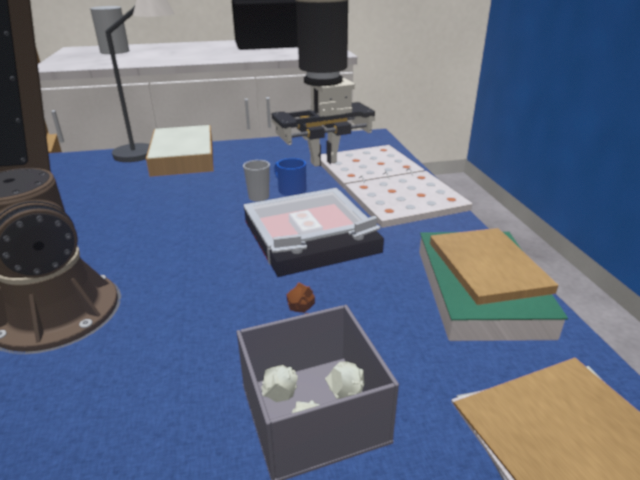

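Run:
```python
from h import *
im=cv2.imread('pics/w11.png'); cv2.imwrite('pics/c4.png',cv2.resize(im[160:270,170:480],(800,284),interpolation=cv2.INTER_CUBIC))
```

```text
(no output)
```

View pics/c4.png

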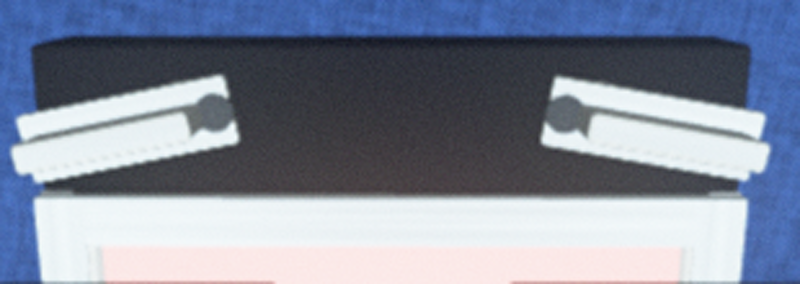

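Run:
```python
from h import *
s=monitor.get_state(); f=grab_frame('wrist')
g=lambda u,v,z:w2c(onz(f,s,170+u*310/800,160+v*110/284,z))
for nm,a,b,z in [('near top',(592,114),(768,145),.0815),('near bot',(586,138),(764,171),.0815),('far top',(188,113),(14,148),.0815),('far bot',(192,135),(18,173),.0815)]:
    A,B=g(*a,z),g(*b,z); d=B-A; print(nm,A.round(4),B.round(4),'phi',np.arctan2(-d[0],d[1]).round(3))
print(g(565,112,.07),g(213,112,.07))
for r in (.03,): pass
```

```text
near top [-0.0651 -0.1446  0.0815] [-0.1224 -0.1345  0.0815] phi 1.397
near bot [-0.0635 -0.1368  0.0815] [-0.122  -0.1259  0.0815] phi 1.387
far top [ 0.0644 -0.1449  0.0815] [ 0.1213 -0.1335  0.0815] phi -1.373
far bot [ 0.0635 -0.1377  0.0815] [ 0.1209 -0.1252  0.0815] phi -1.356
[-0.05845555 -0.14340468  0.07      ] [ 0.05853463 -0.14339767  0.07      ]
```

Run:
```python
from h import *
s=monitor.get_state(); print(s['eef_pos'],s['ee_rot'])
for nm,px,p0 in (('near',-.075,1.392),('far',.075,-1.365)):
    r=.03; prev=None
    for ph in np.linspace(p0,0,11):
        p=c2w([px-r*np.sin(ph),-.140+r*np.cos(ph),.0965])
        print(nm,ph.round(3),p.round(4), None if prev is None else (p-prev).round(4)); prev=p
```

```text
[0.56044389 0.0776477  0.25154003] [ 3.14109813e+00 -4.17372972e-04 -2.95817285e+00]
near 1.392 [0.4616 0.0496 0.0965] None
near 1.253 [0.4619 0.0538 0.0965] [0.0003 0.0042 0.    ]
near 1.114 [0.4627 0.0579 0.0965] [0.0009 0.0041 0.    ]
near 0.974 [0.4641 0.0618 0.0965] [0.0014 0.0039 0.    ]
near 0.835 [0.4661 0.0655 0.0965] [0.0019 0.0037 0.    ]
near 0.696 [0.4685 0.0689 0.0965] [0.0024 0.0034 0.    ]
near 0.557 [0.4714 0.0719 0.0965] [0.0029 0.003  0.    ]
near 0.418 [0.4746 0.0745 0.0965] [0.0033 0.0026 0.    ]
near 0.278 [0.4782 0.0766 0.0965] [0.0036 0.0021 0.    ]
near 0.139 [0.4821 0.0782 0.0965] [0.0039 0.0016 0.    ]
near 0.0 [0.4861 0.0792 0.0965] [0.004 0.001 0.   ]
far -1.365 [0.6669 0.0882 0.0965] None
far -1.228 [0.6651 0.0919 0.0965] [-0.0018  0.0037  0.    ]
far -1.092 [0.6628 0.0953 0.0965] [-0.0023  0.0034  0.    ]
far -0.956 [0.6601 0.0984 0.0965] [-0.0027  0.0031  0.    ]
far -0.819 [0.6569 0.101  0.0965] [-0.0031  0.0027  0.    ]
far -0.682 [0.6535 0.1032 0.0965] [-0.0034  0.0022  0.    ]
far -0.546 [0.6498 0.1049 0.0965] [-0.0037  0.0017  0.    ]
far -0.41 [0.6459 0.1061 0.0965] [-0.0039  0.0012  0.    ]
far -0.273 [0.6418 0.1068 0.0965] [-0.004   0.0006  0.    ]
far -0.136 [0.6377 0.1069 0.0965] [-0.0041  0.0001  0.    ]
far 0.0 [0.6337 0.1064 0.0965] [-0.0041 -0.0005  0.    ]
```

Move above the near fin.

```bash
python3 -m jog '[[[-0.0124,-0.0035,0,0,0,0.174,0.4],[-0.0124,-0.0035,0,0,0,0.174,0.4],[-0.0124,-0.0035,0,0,0,0.174,0.4],[-0.0124,-0.0035,0,0,0,0.174,0.4],[-0.0124,-0.0035,0,0,0,0.174,0.4],[-0.0124,-0.0035,0,0,0,0.174,0.4],[-0.0124,-0.0035,-0.03,0,0,0.174,0.4],[-0.012,-0.0035,-0.05,0,0,0.173,0.4],[0,0,-0.045,0,0,0,0.4],[0,0,0,0,0,0,0.4]]]' 15
python3 - <<'E'
from h import *
s,f=snap('wrist','w12.png'); 
s,f=snap('side','s12.png'); im=np.asarray(f['pixels'])[170:290,220:400]; cv2.imwrite('pics/c12.png',cv2.cvtColor(cv2.resize(im,(800,533),interpolation=cv2.INTER_CUBIC),cv2.COLOR_RGB2BGR))
E
```

```text
t: 34.9
eef_pos: [0.4592, 0.0487, 0.1238]
ee_rot: [3.134, -0.004, -1.567]
force: [0.3, -0.1, 0.0]
width: 0.0351
```

View pics/c12.png

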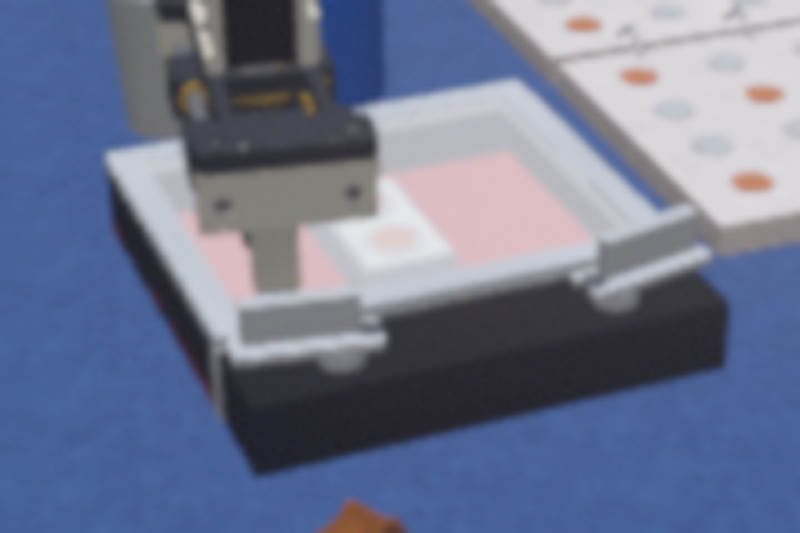

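View pics/w12.png

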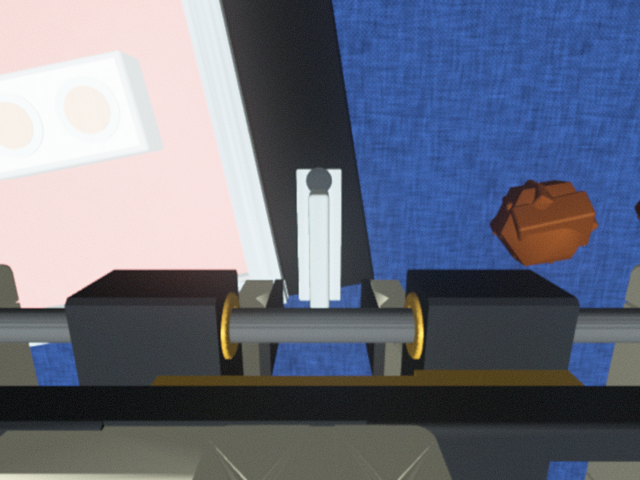

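```bash
python3 -m jog '[[[0.002,0.001,-0.012,0,0,0,0.4],[0,0,-0.012,0,0,0,0.4],[0,0,-0.007,0,0,0,0.4],[0,0,0,0,0,0,0.4]]]' 15; python3 -m jog '[[[0,0,0,0,0,0,0],[0,0,0,0,0,0,0],[0,0,0,0,0,0,0]]]' 20
```

```text
t: 35.5
eef_pos: [0.4637, 0.0504, 0.0955]
ee_rot: [3.14, -0.001, -1.567]
force: [0.4, -0.5, 0.8]
width: 0.0348
t: 35.88
eef_pos: [0.4641, 0.0506, 0.0963]
ee_rot: [-3.141, 0.0, -1.567]
force: [-0.6, -3.4, 0.6]
width: 0.011
```

```bash
python3 -m jog '[[[0.0003,0.0039,0,0,0,-0.139,0],[0.0008,0.0038,0,0,0,-0.139,0],[0.0013,0.0036,0,0,0,-0.139,0],[0.0018,0.0034,0,0,0,-0.139,0],[0.0022,0.0031,0,0,0,-0.139,0]]]'; python3 -m jog '[[[0.0027,0.0028,0,0,0,-0.139,0],[0.003,0.0024,0,0,0,-0.139,0],[0.0034,0.002,0,0,0,-0.139,0],[0.0036,0.0015,0,0,0,-0.139,0],[0.0037,0.0009,0,0,0,-0.139,0],[0,0,0,0,0,0,0],[0,0,0,0,0,0,0]]]'
```

```text
t: 36.5
eef_pos: [0.471, 0.0694, 0.0964]
ee_rot: [-3.141, 0.002, -2.266]
force: [1.0, 3.7, -1.1]
width: 0.0099
t: 37.38
eef_pos: [0.4888, 0.0799, 0.0965]
ee_rot: [3.139, 0.004, -2.956]
force: [3.2, 6.6, -6.4]
width: 0.0094
```

```bash
python3 -m jog '[[[0,0,0,0,0,0,0.4],[0,0,0,0,0,0,0.4],[0,0,0.04,0,0,0,0.4],[0.02,0,0.05,0,0,-0.1,0.4],[0.03,0.001,0.03,0,0,-0.15,0.4],[0.03,0.001,0.02,0,0,-0.16,0.4],[0.03,0.001,0,0,0,-0.16,0.4],[0.03,0.001,0,0,0,-0.16,0.4],[0.03,0.001,0,0,0,-0.16,0.4],[0.008,0.0013,0,0,0,-0.16,0.4],[0,0,-0.03,0,0,-0.16,0.4],[0,0,-0.05,0,0,-0.159,0.4],[0,0,-0.03,0,0,0,0.4],[0,0,0,0,0,0,0.4]]]'
python3 - <<'E'
from h import *
s,f=snap('wrist','w13.png'); print(s['eef_pos'])
E
```

```text
t: 39.12
eef_pos: [0.663, 0.0835, 0.1233]
ee_rot: [-3.136, -0.0, 1.957]
force: [1.4, 1.0, 1.1]
width: 0.0351
[0.66299814 0.08348711 0.12330184]
```

View pics/w13.png

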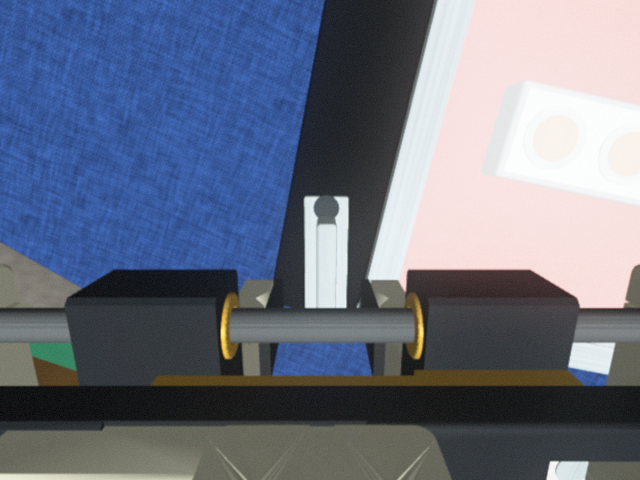

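```bash
python3 -m jog '[[[0.003,0.0035,-0.012,0,0,0,0.4],[0,0,-0.012,0,0,0,0.4],[0,0,-0.005,0,0,0,0.4],[0,0,0,0,0,0,0.4]]]' 20; python3 -m jog '[[[0,0,0,0,0,0,0],[0,0,0,0,0,0,0],[0,0,0,0,0,0,0],[0,0,0,0,0,0,0]]]' 20
```

```text
t: 39.67
eef_pos: [0.6676, 0.0877, 0.0966]
ee_rot: [-3.141, 0.0, 1.958]
force: [-0.2, 0.7, 0.3]
width: 0.035
t: 40.17
eef_pos: [0.668, 0.0879, 0.0973]
ee_rot: [3.141, 0.0, 1.958]
force: [-0.7, 0.1, 1.6]
width: 0.0095
```

Turn the far button along its arc.

```bash
python3 -m jog '[[[-0.0018,0.0037,0,0,0,0.1365,0],[-0.0023,0.0034,0,0,0,0.1365,0],[-0.0027,0.0031,0,0,0,0.1365,0],[-0.0031,0.0027,0,0,0,0.1365,0],[-0.0034,0.0022,0,0,0,0.1365,0],[-0.0037,0.0017,0,0,0,0.1365,0],[-0.0039,0.0012,0,0,0,0.1365,0],[-0.004,0.0006,0,0,0,0.1365,0],[-0.0041,0.0001,0,0,0,0.1365,0],[-0.0041,-0.0005,0,0,0,0.1365,0],[0,0,0,0,0,0,0],[0,0,0,0,0,0,0]]]'
```

```text
t: 41.68
eef_pos: [0.6365, 0.1049, 0.0974]
ee_rot: [-3.14, 0.003, -2.96]
force: [7.7, -7.3, -4.7]
width: 0.0098
```

```bash
python3 -m jog '[[[0,0,0,0,0,0,0.4],[0,0,0,0,0,0,0.4],[0,0,0.04,0,0,0,0.4],[0,0,0.05,0,0,0,0.4],[-0.035,-0.01,0.05,0,0,0,0.4],[-0.04,-0.02,0.03,0,0,0,0.4],[0,0,0,0,0,0,0.4],[0,0,0,0,0,0,0.4]]]'
python3 - <<'E'
from h import *
s,f=snap('wrist','w14.png'); print(s['eef_pos'],w2c(s['eef_pos']))
im=np.asarray(f['pixels'])[150:290,170:490]; cv2.imwrite('pics/c14.png',cv2.cvtColor(cv2.resize(im,(800,350),interpolation=cv2.INTER_CUBIC),cv2.COLOR_RGB2BGR))
s,f=snap('side','s14.png')
E
```

```text
t: 42.68
eef_pos: [0.5596, 0.0763, 0.2673]
ee_rot: [3.141, 0.001, -2.96]
force: [-0.1, -0.3, 0.9]
width: 0.0355
[0.5595571  0.07629313 0.26729714] [-0.00333747 -0.12618695  0.26729714]
```

View pics/c14.png

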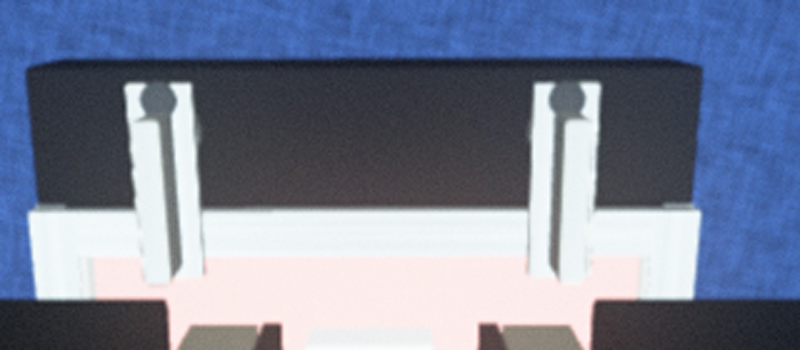

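View pics/s14.png

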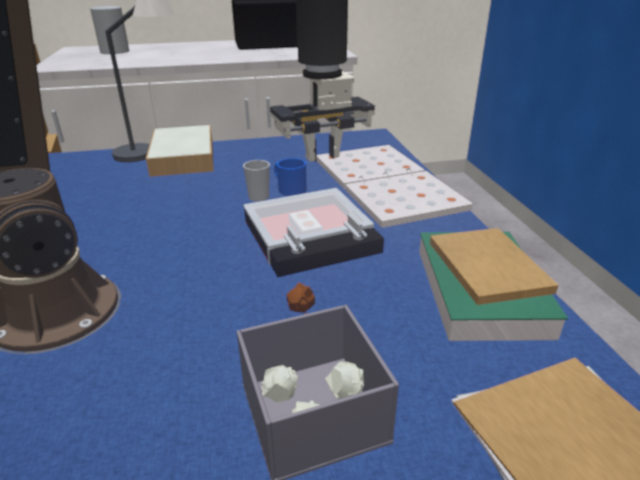

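```bash
python3 - <<'E'
from h import *
s=monitor.get_state(); f=grab_frame('wrist')
g=lambda u,v,z:w2c(onz(f,s,170+u*.4,150+v*.4,z))
def an(nm,a,b,z):
    A,B=g(*a,z),g(*b,z); d=B-A; print(nm,A.round(4),B.round(4),np.arctan2(-d[0],d[1]).round(3))
an('far L',(134,120),(145,282),.0815);an('far R',(160,120),(172,280),.0815)
an('near R',(591,120),(587,282),.0815);an('near L',(567,120),(560,282),.0815)
an('lid edge',(35,210),(698,210),.05); an('ledge',(30,67),(700,67),.042)
an('near bar L',(534,84),(529,275),.055);an('near bar R',(600,84),(596,215),.055)
an('far bar R',(192,84),(203,274),.055); an('far barL',(126,86),(133,200),.055)
E
python3 -c "
import cv2;im=cv2.imread('pics/w14.png');cv2.imwrite('pics/c15.png',cv2.resize(im[175:270,210:280],(590,800)[::1] if 0 else (442,600),interpolation=cv2.INTER_CUBIC));cv2.imwrite('pics/c16.png',cv2.resize(im[175:270,370:440],(442,600),interpolation=cv2.INTER_CUBIC))"
```

```text
far L [ 0.0816 -0.1492  0.0815] [ 0.0817 -0.0907  0.0815] -0.001
far R [ 0.0726 -0.1492  0.0815] [ 0.0719 -0.0915  0.0815] 0.013
near R [-0.0756 -0.1488  0.0815] [-0.0774 -0.0903  0.0815] 0.031
near L [-0.0673 -0.1488  0.0815] [-0.0677 -0.0904  0.0815] 0.006
lid edge [ 0.1306 -0.1099  0.05  ] [-0.1263 -0.1093  0.05  ] 1.568
ledge [ 0.1301 -0.164   0.042 ] [-0.1251 -0.1634  0.042 ] 1.569
near bar L [-0.0599 -0.1585  0.055 ] [-0.0609 -0.0847  0.055 ] 0.014
near bar R [-0.0843 -0.1584  0.055 ] [-0.0857 -0.1086  0.055 ] 0.028
far bar R [ 0.0662 -0.1587  0.055 ] [ 0.0659 -0.0854  0.055 ] 0.005
far barL [ 0.0906 -0.1581  0.055 ] [ 0.091  -0.1149  0.055 ] -0.01
```

View pics/c15.png

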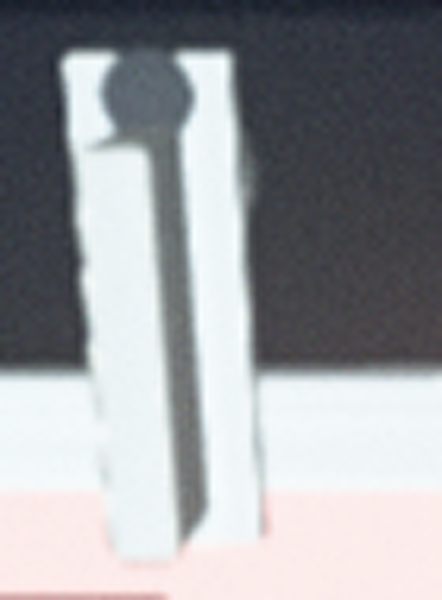

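View pics/c16.png

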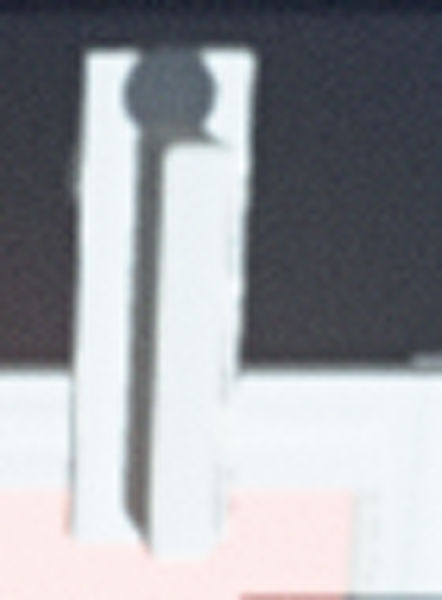

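```bash
python3 -m jog '[[[-0.02,-0.06,0.02,0,0,0,0.4],[-0.02,-0.06,0,0,0,0,0.4],[-0.02,-0.06,0,0,0,0,0.4],[0,0,0,0,0,0,0.4]]]'
python3 - <<'E'
from h import *
s,f=snap('top','top15.png')
E
```

```text
t: 43.32
eef_pos: [0.5002, -0.1021, 0.2851]
ee_rot: [-3.141, -0.002, -2.965]
force: [0.7, -0.2, -0.1]
width: 0.0348
```

View pics/top15.png

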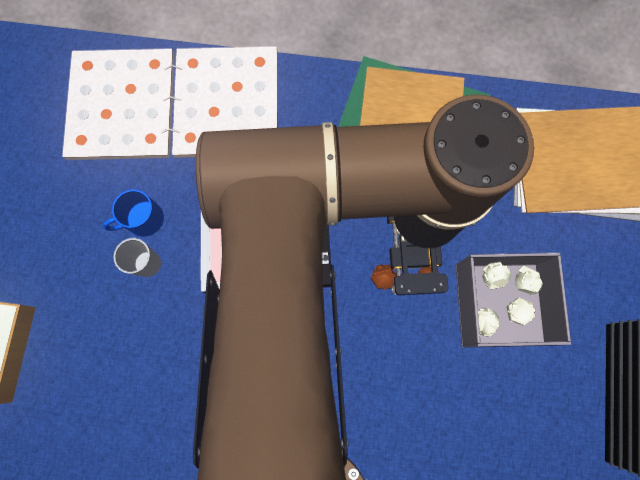

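The top view shows all four balls in the bin (around pixels 480–540, 275–325). The mug (132, 210) and the beaker (132, 257) stand where they were.

```bash
python3 -c "
from station import job_done
print(job_done())"
```

```text
the job is handed in; nothing more can be done
None
```

The case is packed, shut and locked, and I handed the job in at about 43 s of the 210 s allowed.

- **Paper balls:** all four white balls, three from the bed and one from the table, are in the waste bin. The last top view shows them there. I did not touch the two brown look-alikes.
- **Coin set:** only one boxed set was in the scene. It lies flat in the middle of the red bed and shows through the shut lid.
- **Lid:** I swung it shut before turning either button. A final press met a firm stop with the lid's top at 50 mm, which is its fully shut height. The press read about 30 N on the wrist.
- **Turnbuttons:** in the last wrist picture the far one measures about 0.00 rad and the near one about 0.02 rad from straight across. The edge readings spread by about 0.02 rad.
- **Mug and beaker:** both stand where they were.
- **Failed or odd readings:** the side view read the open lid's angle poorly (1.56 to 1.86 rad), so I used the top view, which gave about 1.72. I saw no slackened grip and nothing knocked aside.

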